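# Pry a conveyor drive unit up onto its spring rest

### The arm

A 6-joint arm with a two-finger parallel gripper is mounted at the origin on the work surface. World frame = base frame: x ahead of the robot, y to its left, z up, the work surface at z = 0. Lengths are in m, angles in rad, forces in N, time in s.
With the tool pointing down it reaches from about 0.4 to 0.925 m from the base axis. Payload 3.4 kg.
Tool frame: the origin (TCP) lies on the mounting face of the last link; the fingertips stand 173 mm ahead of it and the grasp point (between the pads) lies 155 mm ahead of it; y points along the fingers, z is the direction in which the jaws open and shut, and the axes are right-handed (so a half turn about y gives the same grasp; the last joint's range is limited). The gripper opens to 85 mm and grips with 20 to 120 N. Pads are 22 mm wide; open, the fingers measure 114 mm over their backs; the gripper's body (76 mm by 85 mm) begins 54 mm behind the grasp point. The pads swing forward as they close: fully open they stand 13 mm farther back than shut.
Start: joints at [1.069, 0.307, 1.506, -0, 1.328, -0.073], TCP at [0.239, 0.523, 0.405] pointing down, gripper open.
Joint ranges: [-3.12, 3.12], [-1.05, 2.28], [0.14, 2.33], [-1.42, 4.57], [0.1, 2.73], [-2.68, 2.68]. Speed limits (rad/s): [2.57, 2.57, 3.14, 3.14, 3.14, 3.14].

### API

Orientations are given as a 3x3 rotation matrix whose columns are the frame's x, y, z axes.
In Python, from rig import arm gives the robot as it stands.
- The arm moves only by the shell command python3 -m creep 'ROWS'. ROWS is JSON, a list that holds one entry, the list of rows, each a list of 7 numbers: the turn, a rotation vector about the tool's x, y, z in rad, then the shift along the tool's x, y, z in m, then the closure, from 0 (fully open) to 1 (shut). A call has 1 to 5 rows; each row is the pose to reach, as a shift and turn from the pose commanded when the call began, along the tool's axes at that moment; what a row does not reach only later rows make up. A row lasts 1/10 s, in which the tool goes at most 50 mm and 8.59 degrees, less where a joint would pass 70% of its speed; a pose out of reach is approached as far as the arm can. A call with a gripper value outside its range is refused whole. The fingers move at their own pace and stop on an object; the grip force is fixed at half the most. Time passes only in rows, so rows that repeat a pose let the fingers close. It gives the time, the measured TCP pose, the force and the opening at its end, in the units of the state.
- arm.get_state(): the state, without advancing time (a new reading comes with each control period).
- arm.camera(name): name is "scene" or "top"; returns the picture (480x640x3 uint8, red, green, blue); there is no depth.
- arm.camera_info(name): a dict with "fovy" (degrees; the focal length in pixels is half the picture's height over the tangent of half this angle, whatever the lens; pixels are square), "cx", "cy" (the principal point, pixels), "k1" (the pictures are not rectified: a ray, as slopes to the right and down, at radius r is drawn at 1 + k1 r^2 times it, then the intrinsics apply), "origin" and "orientation" of the camera in the world. Camera axes: x right, y down, z forward; pixel columns grow to the right and rows downward; lengths in m; the calibration is good to about 2 mm. A picture is of the moment at which its call begins. camera_info takes no time and is no camera call.
- arm.sign_off(): hands the job in, once; it reports no verdict.
Trained networks look in the newest picture that a camera, given by its name, has taken for a name from the list of things; names that differ only in an ending like _2 or _b are one class to them, and where a whole thing is asked for, a point or a joint stands for the part that bears it (a point fixed in the world has none). Each returns a list of dicts, best first, with "score" (0 to 1); they miss things now and then, are a little off and sometimes report something else, mostly with a low value. They report only what shows in the picture. A call takes as long as a camera call.
- arm.find_in(camera, thing): "box" ([centre column, centre row, width, height] in pixels, round what is visible of it).
- arm.masks_of(camera, thing): "pixels" (480x640 bool, what is visible of it) and "box" ([centre column, centre row, width, height] in pixels, round what is visible of it).
The state is a dict: "t": time; "qpos": joint angles; "qvel": joint speeds; "tau": joint torques, N m; "tool_pos": TCP position; "tool_rot": TCP orientation; "ft_force": force on the tool from outside, world axes, zero at the start; "torque": the same for the moment, N m; "grip_width": finger opening in m.
Only numpy, scipy, OpenCV 4.12 (cv2) and the standard library are available. Lean on these libraries where they do the work, as an engineer would, in place of code of your own. Each camera call takes 0.05 s, during which the arm holds its last target.

### The job

Use the pry bar over the blue fulcrum block to lever up the front lip of the heavy drive unit, just until the spring bolt beside it shoots out underneath, then let the unit down slowly and gently so that it rests on the bolt. Draw the bar out and leave it lying flat on the bench, clear of the unit and the fulcrum. Lift the unit with the bar only, without touching the unit or the bolt with the gripper, do not shove it out of place or raise it much higher than the bolt needs, and leave the bin, carton and roller alone.

Things in the scene. Friction and masses are not known exactly. Their poses are not given: they have to be found in the camera images.
- drive_unit: Grey steel base with gearbox and green motor, 5 to 8 kg, loose. Origin: bench level under the middle of its plate; x from front lip to back. Plate 180 (x) by 160 by 14 mm, underside at 103 mm; overall height 195. Two cross walls (120, 150 wide) carry it: front wall's front face x = -53 mm, back wall's outer face x = +90. The 37 mm overhang before the front wall is the lip. Tips about the back wall's foot.
- lip (a point): Middle of the lower front edge of the drive unit's lip (yellow stripe above it), 103 mm above the bench while the unit is down, about 9 to 10 mm higher when it rests on the bolt.
- fulcrum: Blue block on a dark foot, fixed 112 to 124 mm in front of the drive unit's origin, parallel to the lip. Origin: bench level under its middle; x points to the drive unit, y along the nose. Top: round steel nose, radius 10 mm, 66 mm long (y), top line 90 mm above the bench, bedded in rubber: under the levering load it gives way some 2 to 3 mm.
- pry_bar: Straight steel pry bar, 0.5 kg, 260 mm long (x), 22 mm wide (y), 14 mm thick, flat underside; the last 50 mm at the +x end is the toe, only 8 mm thick. Origin: middle of its underside; z out of its top face; centre of mass within 10 mm of x = 0. Starts lying flat on the bench. The -x end is the orange handle.
- toe (a point): Tip of the pry bar's toe: +130 mm along the bar from its origin, 4 mm above its underside.
- handle (a point): Point on the top face of the orange handle, -115 mm along the bar from its origin, 14 mm above its underside: the place to push down. With the toe home under the lip the push needed is roughly 5 to 16 N.
- rest_bolt (a joint): Travel of the spring bolt (m): near 0 to 0.004 while its nose presses against the drive unit's flank, 0.038 when it has shot fully out under the plate. It slides by a spring of about 2 N, of its own accord, once the plate edge has risen past the bolt's top (8 mm). 14 mm wide, with a red knob at its tail.
- bolt_nose (a point): Top of the steel bolt's nose, 111 mm above the bench, which is 8 mm above the underside of the base plate at the start. It lies 70 mm in front of the drive unit's origin (x = -70 mm) at its +y flank, and moves under the plate.
- bolt_housing: Yellow block 34 by 45 by 124 mm, fixed to the bench beside the drive unit's +y flank, guiding the bolt. Origin: bench level under its middle; the bolt runs along its -y.
- parts_bin: Blue open bin 130 by 100 by 60 mm, bystander. Origin at the middle of its underside.
- carton: Closed cardboard carton 110 by 140 by 70 mm, bystander. Origin at the middle of its underside.
- roller: Standing aluminium roller, 48 mm diameter, 90 mm high, bystander. Origin at the middle of its underside.

How it is judged:
On the way, in this order (a step that is already met when the one before it is completed fails the run):
1. the toe is under the lip, at least 20 mm in, and the bar is on the fulcrum (x of toe in the frame of drive_unit above -0.07 m and z of toe in the frame of drive_unit below 0.103 m and y of toe in the frame of drive_unit between -0.05 and 0.05 m and contact force between pry_bar and fulcrum above 1 N), for 0.1 s.
2. the unit is levered up by the bar on the fulcrum and the bolt has shot out beneath it (value of joint rest_bolt above 0.03 m and height (world z) of lip above 0.11 m and contact force between pry_bar and drive_unit above 10 N and contact force between pry_bar and fulcrum above 10 N), for 0.05 s.
3. the unit is let down on the bolt (contact force between drive_unit and bolt_housing above 8 N and contact force between pry_bar and drive_unit below 9 N and value of joint rest_bolt above 0.03 m), for 0.1 s.
At the end, for the whole second after the job is handed in: The bolt is out (over 30 mm), the drive unit rests still on it with the lip 6 to 13 mm higher than at the start, and the pry bar lies still and flat on the bench, its toe at least 60 mm from the lip, touching neither unit nor fulcrum (value of joint rest_bolt above 0.03 m and height (world z) of lip between 0.109 and 0.116 m and contact force between drive_unit and bolt_housing above 8 N and linear speed of each of drive_unit, pry_bar below 0.01 m/s and height (world z) of toe below 0.012 m and height (world z) of handle below 0.022 m and contact force between pry_bar and drive_unit below 0.1 N and contact force between pry_bar and fulcrum below 0.1 N and horizontal distance between toe and lip above 0.06 m).
It fails at once if the gripper or arm touches the drive unit, the bolt or its housing (contact force between any of the fingers, the arm and drive_unit above 2 N or contact force between any of the fingers, the arm and bolt_housing above 2 N).
It fails at once if the unit is raised far more than needed (lip over 20 mm up) (height (world z) of lip above 0.123 m).
It fails at once if rough handling: the bar forced against the unit (over 90 N) or the unit jerked or let drop (turning faster than 0.4 rad/s, some 6 cm/s at the lip) (contact force between pry_bar and drive_unit above 90 N or angular speed of drive_unit above 0.4 rad/s).
It fails at once if the unit is shoved out of place (20 mm) (distance of drive_unit from where it was at the start of the episode above 0.02 m).
It fails at once if a bystander is disturbed (20 mm) (distance of any of parts_bin, carton, roller from where it was at the start of the episode above 0.02 m).
It also fails if it takes over 72 s, if anything falls off the work surface, if the arm or the gripper's body presses on something with over 40 N, if the wrist force passes 120 N, or if a joint passes its speed limit or range.

## Working session

There is one attempt and no reset: what is moved stays moved. The work goes in short steps, Python scripts to look and compute and a shell command to move; the robot and the scene stay as the last step left them, time stands still between calls to the robot, and variables do not carry over. Pictures are saved under pics/ and viewed, and the job is handed in when it is done.

```bash
ls; mkdir -p pics; python3 - <<'E'
from rig import arm
import cv2,numpy as np
for n in("scene","top"):
    im=arm.camera(n); cv2.imwrite(f"pics/{n}0.png",im[:,:,::-1]); i=arm.camera_info(n); print(n,i)
s=arm.get_state(); print(s)
E
```

```text
pics
scene {'fovy': 50.509302011838, 'cx': 314.2920984754819, 'cy': 229.57654955461823, 'k1': -0.060796363740740954, 'origin': array([1.20357259, 0.5390923 , 0.66975695]), 'orientation': array([[-0.64148527,  0.44472773, -0.62507111],
       [ 0.76706682,  0.38274286, -0.51489455],
       [ 0.01025362, -0.80976858, -0.58665979]])}
top {'fovy': 52.86406365450454, 'cx': 322.6763697428618, 'cy': 242.28913784068516, 'k1': -0.02080272985002215, 'origin': array([0.47760989, 0.06080378, 1.04446334]), 'orientation': array([[ 0.00435551, -0.98913272,  0.14696085],
       [-0.9999412 , -0.00284845,  0.01046377],
       [-0.00993145, -0.14699778, -0.98908696]])}
{'t': 0.1, 'qpos': array([ 1.06950319e+00,  3.07497315e-01,  1.50754124e+00,  1.49156353e-05,
        1.32840962e+00, -7.35054587e-02]), 'qvel': array([-1.56289010e-03, -1.36612490e-03, -3.91740318e-03, -6.22742894e-04,
       -6.56754017e-04, -8.58066611e-05]), 'tau': array([-1.06975152e-03, -4.58533072e+01, -2.52604276e+01, -2.54087490e-04,
        5.73837708e-03, -8.96143064e-06]), 'tool_pos': array([0.23841818, 0.52290355, 0.40387393]), 'tool_rot': array([[ 9.09884219e-01, -9.04388198e-04,  4.14861291e-01],
       [-4.14862249e-01, -1.62026467e-03,  9.09882789e-01],
       [-1.50702163e-04, -9.99998278e-01, -1.84944978e-03]]), 'ft_force': array([-0.09577228, -0.13614087,  0.03076979]), 'torque': array([0.05323606, 0.01771885, 0.00565264]), 'grip_width': 0.08562214623545175}
```

View pics/scene0.png

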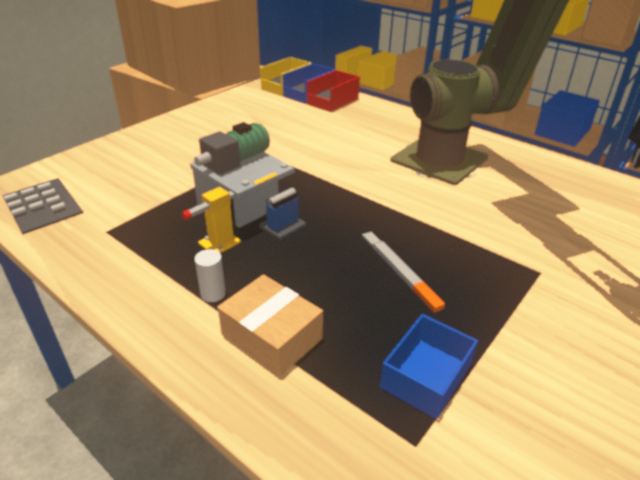

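View pics/top0.png

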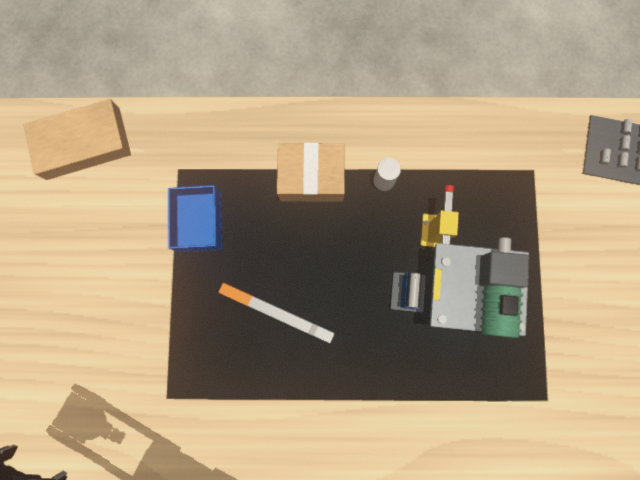

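The scene view shows the unit, bolt housing and fulcrum left of centre, with the bar lying at about (400,270). In the top view the fulcrum is at (408,290), the unit at about (480,290) with its lip facing left (+y), and the bar runs from the handle (220,288) to the toe (332,338).

```bash
cat > h.py <<'E'
from rig import arm
import cv2,numpy as np
def cam(n):
    i=arm.camera_info(n); f=240/np.tan(np.radians(i['fovy'])/2); return i,f
def px2w(n,u,v,z):
    i,f=cam(n); d=np.array([(u-i['cx'])/f,(v-i['cy'])/f]); s=d.copy()
    for _ in range(20): s=d/(1+i['k1']*(s@s))
    r=i['orientation']@np.array([s[0],s[1],1]); o=i['origin']; return o+r*(z-o[2])/r[2]
def w2px(n,p):
    i,f=cam(n); c=i['orientation'].T@(np.asarray(p)-i['origin']); s=c[:2]/c[2]; s=s*(1+i['k1']*(s@s)); return s*f+[i['cx'],i['cy']]
E
python3 - <<'E'
from h import *
im={}
for n in("scene","top"):
    im[n]=arm.camera(n)
    for t in("drive_unit","fulcrum","pry_bar","bolt_housing","rest_bolt"):
        m=arm.masks_of(n,t)
        print(n,t,[(round(x['score'],2),np.round(x['box'],1).tolist()) for x in m[:2]])
        if m:
            k=m[0]['pixels'].astype(np.uint8); np.save(f"m_{n}_{t}.npy",k)
            r=cv2.minAreaRect(cv2.findNonZero(k)); print("   rect",np.round(cv2.boxPoints(r),1).tolist())
t=im["top"]; c=t[200:350,380:540]; cv2.imwrite("pics/topu.png",cv2.resize(c,None,fx=5,fy=4.0*5/4*.8 and 4,interpolation=cv2.INTER_CUBIC)[:,:,::-1][:600,:800])
c=t[270:350,210:345]; cv2.imwrite("pics/topb.png",cv2.resize(c,None,fx=5.9,fy=5.9,interpolation=cv2.INTER_CUBIC)[:,:,::-1])
E
```

```text
scene drive_unit [(0.96, [243.4, 175.4, 105.8, 102.6])]
   rect [[169.60000610351562, 184.10000610351562], [225.3000030517578, 100.5], [304.70001220703125, 153.5], [249.0, 237.0]]
scene fulcrum [(0.57, [283.8, 213.1, 45.3, 51.1]), (0.51, [427.5, 367.1, 94.2, 103.0])]
   rect [[249.8000030517578, 206.60000610351562], [293.0, 185.0], [312.6000061035156, 224.1999969482422], [269.3999938964844, 245.8000030517578]]
scene pry_bar [(0.67, [403.8, 271.8, 78.4, 75.2])]
   rect [[360.5, 236.3000030517578], [370.1000061035156, 227.1999969482422], [445.1000061035156, 305.1000061035156], [435.5, 314.29998779296875]]
scene bolt_housing [(0.76, [208.3, 219.2, 59.7, 66.5])]
   rect [[178.0, 208.3000030517578], [225.60000610351562, 181.10000610351562], [255.1999969482422, 232.8000030517578], [207.60000610351562, 260.0]]
scene rest_bolt [(0.69, [207.1, 206.8, 55.1, 24.2])]
   rect [[180.8000030517578, 212.5], [230.5, 188.8000030517578], [234.0, 196.10000610351562], [184.3000030517578, 219.8000030517578]]
top drive_unit [(0.74, [478.7, 287.7, 102.2, 95.8])]
   rect [[428.5, 330.29998779296875], [435.3999938964844, 232.8000030517578], [530.9000244140625, 239.60000610351562], [523.9000244140625, 337.1000061035156]]
top fulcrum [(0.93, [405.2, 290.5, 38.5, 37.8])]
   rect [[389.5, 309.70001220703125], [392.3999938964844, 271.6000061035156], [425.6000061035156, 274.20001220703125], [422.70001220703125, 312.20001220703125]]
top pry_bar []
top bolt_housing [(0.89, [440.5, 215.4, 38.0, 60.7]), (0.64, [193.4, 220.8, 51.4, 66.5])]
   rect [[421.0, 185.0], [457.0, 185.0], [457.0, 246.0], [421.0, 246.0]]
top rest_bolt []
```

View pics/topu.png

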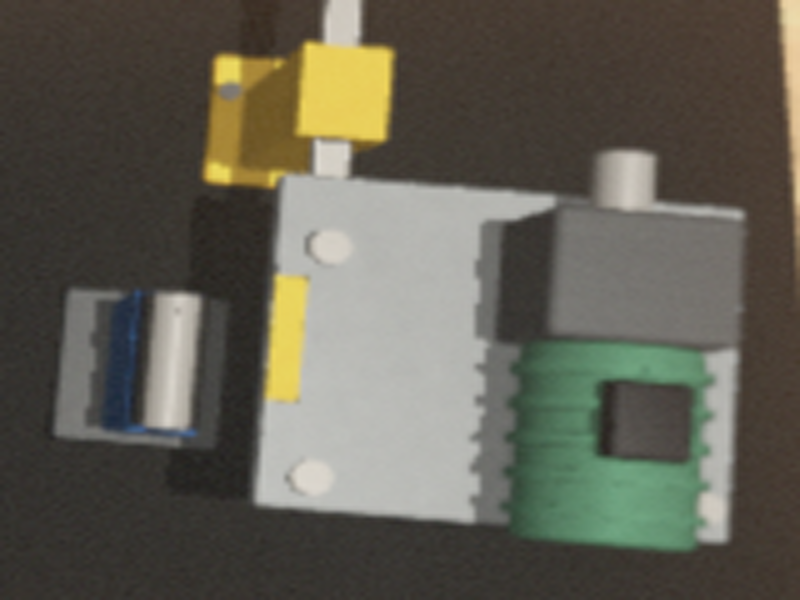

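View pics/topb.png

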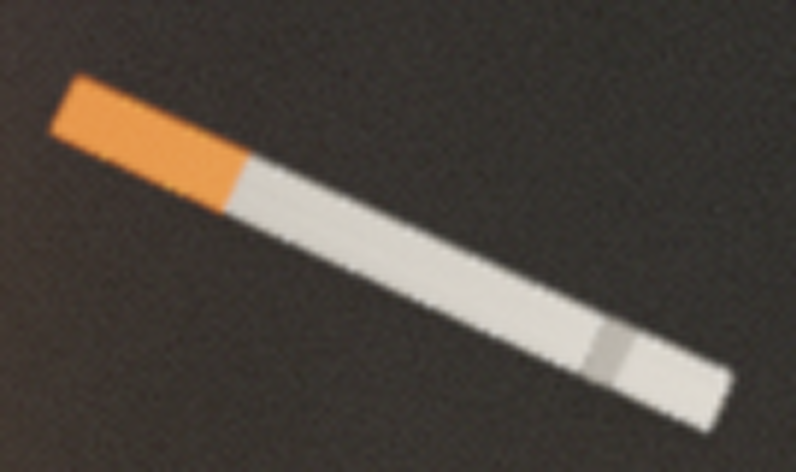

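```bash
cat > geo.py <<'E'
from h import *
def A(U,V,z,fx=5,fy=4,ox=380,oy=200): return px2w("top",(U+.5)/fx-.5+ox,(V+.5)/fy-.5+oy,z)
fl,fr,bl,br=[A(*p,.117) for p in((281,176),(256,503),(744,212),(729,542))]
nl,nr=A(176,294,.088),A(167,428,.088)
B=lambda U,V,z:A(U,V,z,5.9,5.9,210,270)
h1,h2=B(80,74,.014),B(50,132,.014);t1,t2=B(735,374,.008),B(710,433,.008)
E
python3 - <<'E'
from geo import *
np.set_printoptions(precision=4,suppress=True)
n=np.linalg.norm
print("plate",fl,fr,bl,br,n(fl-fr),n(bl-br),n(fl-bl),n(fr-br))
print("unit c",(fl+fr+bl+br)/4)
x=((bl+br)-(fl+fr));x[2]=0;x/=n(x);y=fl-fr+bl-br;y/=n(y);print("ux",x,"uy",y,x@y)
print("nose",nl,nr,n(nl-nr),(nl-nr)/n(nl-nr),"mid",(nl+nr)/2)
c=(fl+fr+bl+br)/4
print("nose in unit",((nl+nr)/2-c)@x,((nl+nr)/2-c)@y)
print("bar",h1,h2,t1,t2,n(h1-h2),n(t1-t2)); H=(h1+h2)/2;T=(t1+t2)/2;print(n((H-T)[:2]),"mid",(H+T)/2,"dir",(T-H)/n((T-H)[:2]), np.degrees(np.arctan2((T-H)[1],(T-H)[0])))
print("unit x ang",np.degrees(np.arctan2(x[1],x[0])), "nose perp ang",np.degrees(np.arctan2(*( (nr-nl)[[1,0]])))-270+180 )
# check in scene image
im=arm.camera("scene").copy()
def d(p,col):
    q=w2px("scene",p);cv2.circle(im,tuple(int(round(v*8)) for v in q),12,col,-1,cv2.LINE_AA,3)
for p in(fl,fr,bl,br,nl+[0,0,.002],nr+[0,0,.002],h1,h2,t1,t2):d(p,(255,0,255))
cv2.imwrite("pics/chk.png",cv2.resize(im[120:320,160:460],None,fx=2.6,fy=2.6,interpolation=cv2.INTER_CUBIC)[:,:,::-1])
E
```

```text
plate [ 0.6134 -0.1488  0.117 ] [ 0.457  -0.1347  0.117 ] [ 0.5963 -0.3276  0.117 ] [ 0.4393 -0.3131  0.117 ] 0.15703353287685481 0.1577595115123606 0.17965219305352412 0.17921534261386815
unit c [ 0.5265 -0.231   0.117 ]
ux [-0.0971 -0.9953  0.    ] uy [ 0.9959 -0.0907  0.    ] -0.006423674824287144
nose [ 0.5585 -0.1119  0.088 ] [ 0.4926 -0.1069  0.088 ] 0.06606786554776481 [ 0.9971 -0.0763  0.    ] mid [ 0.5255 -0.1094  0.088 ]
nose in unit -0.12094266684431655 -0.012016931780898202
bar [0.544  0.2842 0.014 ] [0.523  0.2943 0.014 ] [0.438  0.0467 0.008 ] [0.4172 0.0556 0.008 ] 0.023325185838320602 0.02261954970909735
0.2606240277520436 mid [0.4805 0.1702 0.011 ] dir [-0.4063 -0.9137 -0.023 ] -113.97194027066907
unit x ang -95.57410577044081 nose perp ang 85.62636565402812
```

View pics/chk.png

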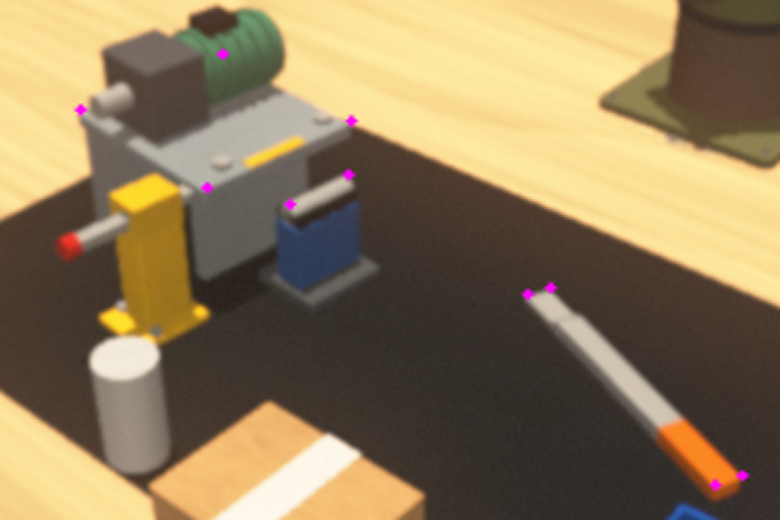

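```bash
cat > goal.py <<'E'
# goal(barpoint on tool: bar angle deg, pitch deg (toe up +), tool position) -> rows to type
from h import *
from scipy.spatial.transform import Rotation as Ro
np.set_printoptions(precision=4,suppress=True)
def Rt(ang,pitch):
    a=np.radians(ang); b=np.array([np.cos(a),np.sin(a),0]); zt=np.array([-b[1],b[0],0]) # jaw axis: bar left (+y) 
    y=np.array([0,0,-1.]); R=np.c_[np.cross(y,zt),y,zt]
    p=np.radians(pitch); return Ro.from_rotvec(-zt*p).as_matrix()@R
def go(ang,pitch,tip):   # tip = wanted grasp point, 155 mm ahead
    s=arm.get_state(); R=Rt(ang,pitch); pos=np.asarray(tip)-.155*R[:,1]
    R0=s['tool_rot']; print("turn",Ro.from_matrix(R0.T@R).as_rotvec(),"shift",R0.T@(pos-s['tool_pos']),"|",np.linalg.norm(pos-s['tool_pos']))
def st():
    s=arm.get_state();R=s['tool_rot'];print("t",s['t'],"tcp",s['tool_pos'],"grasp",s['tool_pos']+.155*R[:,1],"F",s['ft_force'],"M",s['torque'],"w",s['grip_width'],"q",s['qpos'])
E
python3 - <<'E'
from goal import *
g=np.array([.4805,.1702])-.065*np.array([-.4063,-.9137]);print(g)
print(Rt(-114,0))
go(-114,0,[*g,.10])
go(-114+180,0,[*g,.10])
E
```

```text
[0.5069 0.2296]
[[-0.4067  0.      0.9135]
 [-0.9135  0.     -0.4067]
 [ 0.     -1.      0.    ]]
turn [-0.      1.5619 -0.    ] shift [ 0.366   0.1497 -0.1558] | 0.42498584384706917
turn [-0.     -1.5797  0.    ] shift [ 0.366   0.1497 -0.1558] | 0.42498584384706917
```

```bash
python3 -m creep '[[[0,0.15,0,0.04,0.01,-0.016,0],[0,0.3,0,0.08,0.02,-0.032,0],[0,0.45,0,0.12,0.035,-0.05,0],[0,0.6,0,0.16,0.05,-0.066,0],[0,0.74,0,0.19,0.065,-0.08,0]]]' && python3 -c "
from goal import *
st();go(-114,0,[.5069,.2296,.10])"
```

```text
t: 1.25
tool_pos: [0.3797, 0.37, 0.3395]
tool_rot: [[0.386, 0.001, 0.922], [-0.922, 0.0, 0.386], [0.0, -1.0, 0.001]]
ft_force: [-0.1, 0.5, 0.1]
grip_width: 0.0853
t 1.25 tcp [0.3797 0.37   0.3395] grasp [0.3799 0.37   0.1845] F [-0.1493  0.4813  0.0685] M [ 0.0136  0.0269 -0.011 ] w 0.0853131209199185 q [ 0.693   0.3048  1.6921 -0.0006  1.1437  0.2968]
turn [-0.0012  0.8153 -0.0003] shift [0.1786 0.0846 0.063 ] | 0.20743962925629536
```

```bash
python3 -m creep '[[[0,0.15,0,0.036,0.01,0.013,0],[0,0.3,0,0.072,0.02,0.025,0],[0,0.45,0,0.108,0.035,0.038,0],[0,0.6,0,0.144,0.05,0.051,0],[0,0.74,0,0.179,0.06,0.063,0]]]' >/dev/null&& python3 -c "
from goal import *
st();go(-114,0,[.5069,.2296,.06])
im=arm.camera('top');cv2.imwrite('pics/t2.png',im[230:390,180:400][:,:,::-1].repeat(3,0).repeat(3,1))"
```

```text
t 1.75 tcp [0.5073 0.2303 0.2789] grasp [0.5072 0.2302 0.1239] F [0.3393 1.2629 1.1132] M [-0.0227 -0.0111 -0.0074] w 0.08531036443190781 q [0.3502 0.4069 1.7085 0.     1.0267 0.6934]
turn [0.0004 0.0757 0.0003] shift [ 0.0007  0.0639 -0.0001] | 0.06387805438104159
```

View pics/t2.png

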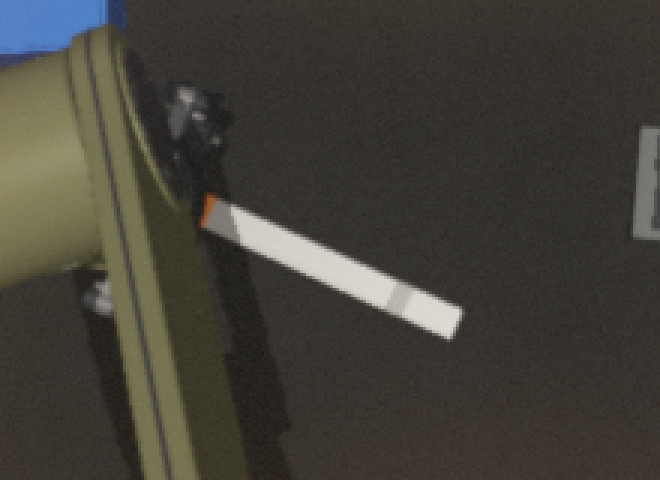

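The gripper stands over the handle end. The bar is unmoved, with its toe at about crop (450,325). The fingers at (200,110) and (100,295) are clear of the bin at the top left.

```bash
python3 -m creep '[[[0,0.04,0,0,0.02,0,0],[0,0.076,0,0.001,0.045,0,0],[0,0.076,0,0.001,0.07,0,0],[0,0.076,0,0.001,0.09,0,0],[0,0.076,0,0.001,0.098,0,0]]]' >/dev/null&& python3 -c "
from goal import *
st();go(-114,0,[.5069,.2296,.020])"
```

```text
t 2.3 tcp [0.5054 0.2305 0.18  ] grasp [0.5049 0.2303 0.025 ] F [ 0.3587 -0.215   0.3644] M [ 0.0042  0.0234 -0.0376] w 0.08528718459528249 q [0.3518 0.5399 1.8034 0.     0.8015 0.7644]
turn [0.0023 0.0063 0.0022] shift [0.0002 0.005  0.0017] | 0.005260929699030789
```

```bash
python3 -m creep '[[[0,0.006,0,0,0.003,0.001,0.2],[0,0.006,0,0,0.004,0.001,1],[0,0.006,0,0,0.004,0.001,1],[0,0.006,0,0,0.004,0.001,1],[0,0.006,0,0,0.004,0.001,1]]]' >/dev/null&& python3 -c "
from goal import *
st()"; python3 -m creep '[[[0,0,0,0,0,0,1],[0,0,0,0,0,0,1],[0,0,0,0,0,0,1]]]' >/dev/null&& python3 -c "
from goal import *
st()"
```

```text
t 2.8 tcp [0.5074 0.2305 0.179 ] grasp [0.5076 0.2306 0.024 ] F [-0.6438 -0.3835  5.1432] M [0.0142 0.1426 0.0455] w 0.0202891970724806 q [0.3506 0.5422 1.8024 0.0001 0.7951 0.7694]
t 3.1 tcp [0.5073 0.2305 0.1789] grasp [0.5076 0.2306 0.0239] F [-1.4554  0.1253  6.1955] M [-0.0075  0.1624 -0.0062] w 0.019844211914444757 q [0.3506 0.5422 1.8025 0.0002 0.7949 0.7694]
```

```bash
python3 -m creep '[[[0,0,0,0,-0.01,0,1],[0,0,0,0,-0.02,0,1],[0,0,0,0,-0.03,0,1],[0,0,0,0,-0.04,0,1],[0,0,0,0,-0.04,0,1]]]' >/dev/null&& python3 -c "
from goal import *
st()
for n in('scene','top'):
  im=arm.camera(n);c=im[180:380,280:520] if n=='scene' else im[230:390,180:400]
  cv2.imwrite('pics/l_%s.png'%n,c[:,:,::-1].repeat(3,0).repeat(3,1))"
```

```text
t 3.6 tcp [0.5077 0.2305 0.2195] grasp [0.5082 0.2307 0.0645] F [ 0.604   0.4321 -5.4177] M [ 0.3318 -0.1921  0.0005] w 0.020290871958553728 q [0.3505 0.4835 1.7689 0.     0.8858 0.7694]
```

View pics/l_scene.png

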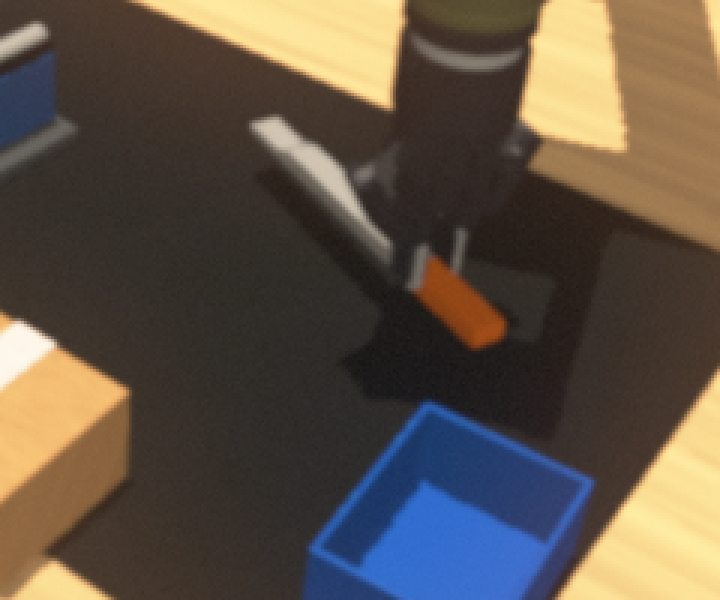

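View pics/l_top.png

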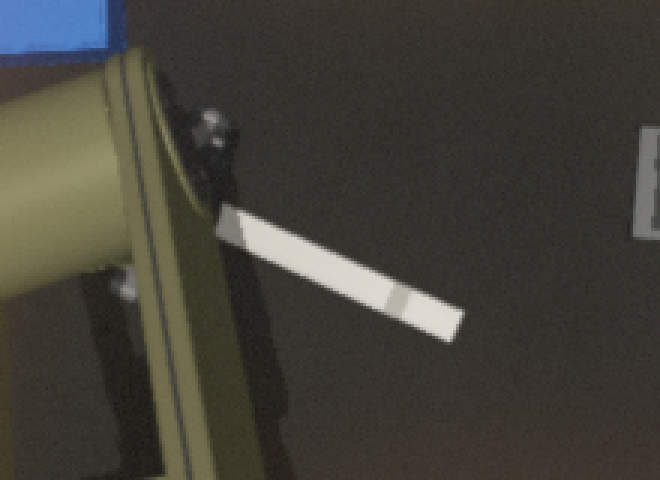

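```bash
cat >> goal.py <<'E'
def ray(n,u,v):
    i,_=cam(n); a=px2w(n,u,v,0.); o=i['origin']; return o,(a-o)/np.linalg.norm(a-o)
def tri(pt,ps):
    o1,d1=ray("top",*pt);o2,d2=ray("scene",*ps)
    A=np.c_[d1,-d2];k,*_=np.linalg.lstsq(A,o2-o1,rcond=None);a=o1+k[0]*d1;b=o2+k[1]*d2
    return (a+b)/2,np.linalg.norm(a-b)
def relgrasp(p):
    s=arm.get_state();R=s['tool_rot'];return R.T@(np.asarray(p)-s['tool_pos']-.155*R[:,1])
E
python3 -c "
from goal import *
p,e=tri((332.3,338.5),(367.8,220));print(p,e,relgrasp(p))
"
```

```text
[0.428  0.0508 0.0388] 0.00010913041991421147 [0.1962 0.0242 0.0007]
```

```bash
python3 -m creep '[[[0,0,0,0,-0.02,0,1],[0,0,0,0,-0.045,0,1],[0,0,0,0,-0.07,0,1],[0,0,0,0,-0.09,0,1],[0,0,0,0,-0.09,0,1]]]' >/dev/null&& python3 -c "
from goal import *
st();go(-95.3,0,[.5535,.1241,.155])"
```

```text
t 4.2 tcp [0.508  0.2306 0.31  ] grasp [0.5087 0.2309 0.155 ] F [ 0.0481  0.4081 -4.9726] M [ 0.438  -0.186   0.0125] w 0.019589799702061685 q [0.3505 0.3705 1.6733 0.     1.0923 0.7694]
turn [-0.0045 -0.3264 -0.0031] shift [0.0788 0.     0.085 ] | 0.11586930698981085
```

```bash
python3 -m creep '[[[0,-0.065,0,0.015,0,0.017,1],[0,-0.13,0,0.031,0,0.034,1],[0,-0.195,0,0.047,0,0.051,1],[0,-0.26,0,0.063,0,0.068,1],[-0.004,-0.326,-0.003,0.079,0,0.085,1]]]' >/dev/null; python3 -m creep '[[[0,0,0,0,0,0,1],[0,0,0,0,0,0,1]]]' >/dev/null;  python3 -c "
from goal import *
st();go(-95.3,0,[.5535,.1241,.155])
for n in('scene','top'):
  im=arm.camera(n);c=im[100:280,200:460] if n=='scene' else im[210:370,280:500]
  cv2.imwrite('pics/a_%s.png'%n,c[:,:,::-1].repeat(3,0).repeat(3,1))"
```

```text
t 4.9 tcp [0.552  0.123  0.3059] grasp [0.5507 0.1227 0.1509] F [ 0.0142 -0.0027 -5.1784] M [ 0.2582 -0.0352 -0.0522] w 0.02038142458202509 q [ 0.1447  0.3878  1.656  -0.0007  1.1061  0.2403]
turn [ 0.0079 -0.0028  0.0026] shift [-0.0013 -0.0041  0.0014] | 0.004496924677152239
```

View pics/a_scene.png

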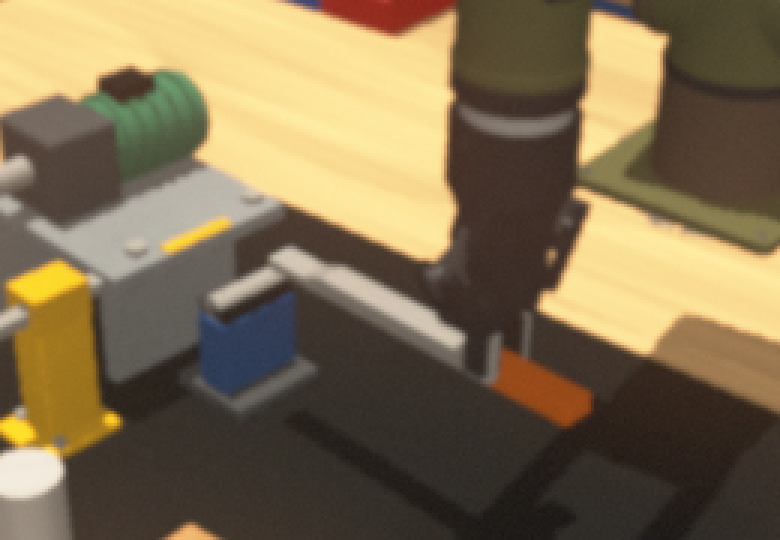

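View pics/a_top.png

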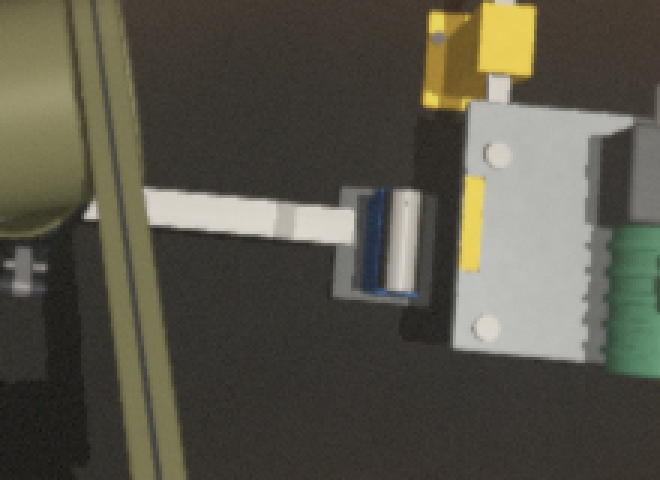

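```bash
python3 -c "
from goal import *
p,e=tri((397.7,284.9),(292.8,183.4));print(p,e,relgrasp(p))
c=np.array([.5265,-.231]);u=np.array([-.0924,-.9957]);v=np.array([.9957,-.0924]);print((p[:2]-c)@u,(p[:2]-c)@v)
# alternate: corner pixel separately
print(px2w('top',397.7,284.9,.13))
"
```

```text
[ 0.5328 -0.0719  0.1303] 0.0009532236273841095 [0.1963 0.0216 0.0007]
-0.15898703462878722 -0.008418336493268482
[ 0.5325 -0.0716  0.13  ]
```

```bash
python3 -m creep '[[[0,0,0,0.018,0,0,1],[0,0,0,0.036,0,0,1],[0,0,0,0.052,0,0,1],[0,0,0,0.052,0.015,0,1],[0,0,0,0.052,0.028,0,1]]]' >/dev/null; python3 -m creep '[[[0,0,0,0,0,0,1],[0,0,0,0,0,0,1]]]' >/dev/null;  python3 -c "
from goal import *
st()
for n in('scene','top'):
  im=arm.camera(n);c=im[130:250,200:350] if n=='scene' else im[210:370,280:500]
  k=5 if n=='scene' else 3
  cv2.imwrite('pics/b_%s.png'%n,cv2.resize(c[:,:,::-1],None,fx=k,fy=k,interpolation=2))"
```

```text
t 5.7 tcp [0.5473 0.0719 0.2797] grasp [0.5464 0.0716 0.1247] F [-0.0492 -0.2402 -3.6016] M [ 0.2556 -0.0459  0.0134] w 0.019571380078359363 q [ 0.0546  0.4012  1.7165 -0.0018  1.0297  0.1483]
```

View pics/b_scene.png

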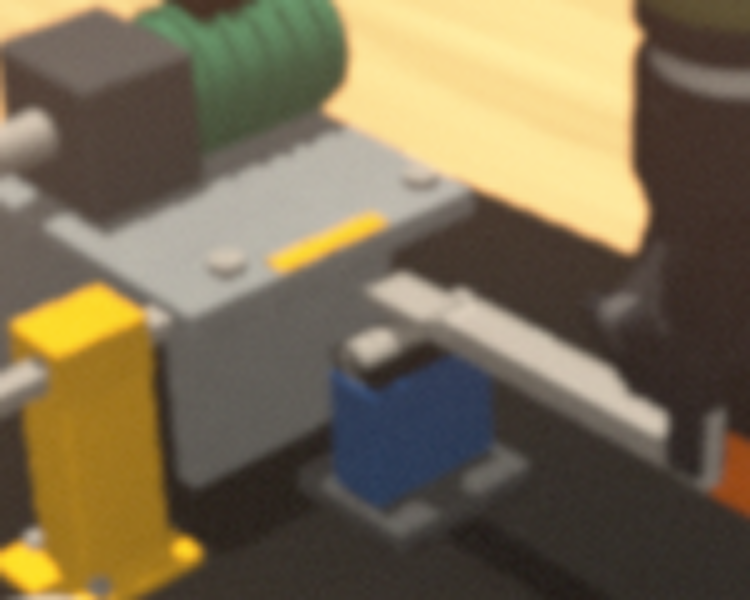

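View pics/b_top.png

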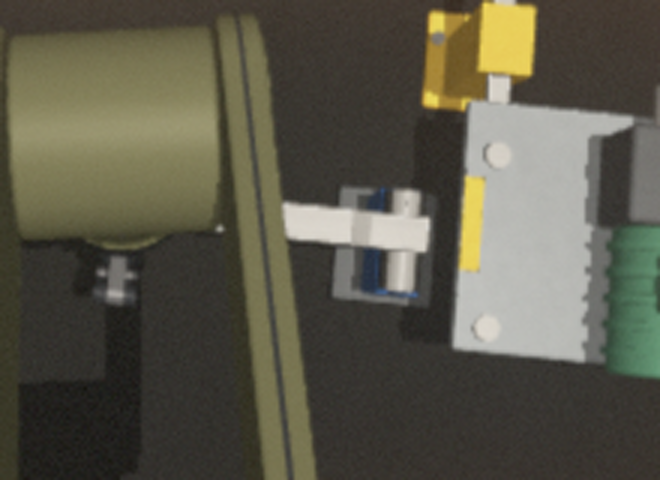

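```bash
python3 -c "
from goal import *
p,e=tri((422.8,287.5),(276.6,185.8));print(p,e,relgrasp(p))
c=np.array([.5265,-.231]);u=np.array([-.0924,-.9957]);v=np.array([.9957,-.0924]);print((p[:2]-c)@u,(p[:2]-c)@v)
s=arm.get_state();print(s['ft_force'],s['torque'])
R=s['tool_rot'];print(R)
"
```

```text
[ 0.529  -0.1239  0.1026] 0.0008298743936199799 [ 0.1963  0.0233 -0.0001]
-0.10689730103171795 -0.007373192102437392
[ 0.3584 -0.7346 -4.6605] [ 0.2521 -0.014   0.0032]
[[-0.0926 -0.0034  0.9957]
 [-0.9957 -0.0018 -0.0926]
 [ 0.0021 -1.     -0.0032]]
```

```bash
python3 -m creep '[[[0,0,0,0,0.001,0,1],[0,0,0,0,0.0025,0,1],[0,0,0,0,0.0035,0,1],[0,0,0,0,0.0035,0,1],[0,0,0,0,0.0035,0,1]]]' >/dev/null;  python3 -c "
from goal import *
st()"
```

```text
t 6.3 tcp [0.5475 0.0717 0.2763] grasp [0.5468 0.0714 0.1213] F [-0.5454 -0.2398 -5.0214] M [ 0.252  -0.0246 -0.0232] w 0.02035152356742403 q [ 0.0543  0.4053  1.7201 -0.0019  1.021   0.1483]
```

```bash
python3 -m creep '[[[0,0,0,0.006,0,0,1],[0,0,0,0.012,0,0,1],[0,0,0,0.018,0,0,1],[0,0,0,0.024,0,0,1],[0,0,0,0.03,0,0,1]]]' >/dev/null;  python3 -c "
from goal import *
st()"; python3 -m creep '[[[0,0,0,0.005,0,0,1],[0,0,0,0.01,0,0,1],[0,0,0,0.015,0,0,1],[0,0,0,0.015,0,0,1],[0,0,0,0.015,0,0,1]]]' >/dev/null;python3 -c "
from goal import *
st()
for n in('scene','top'):
  im=arm.camera(n);c=im[130:250,200:350] if n=='scene' else im[210:370,280:500]
  k=5 if n=='scene' else 3
  cv2.imwrite('pics/c_%s.png'%n,cv2.resize(c[:,:,::-1],None,fx=k,fy=k,interpolation=2))"
```

```text
t 6.8 tcp [0.5447 0.0411 0.2764] grasp [0.544  0.0408 0.1214] F [-0.0827 -0.4336 -5.4259] M [0.2528 0.0511 0.0022] w 0.020000524882707676 q [-0.0014  0.3982  1.7329 -0.0023  1.0151  0.0932]
t 7.3 tcp [0.5434 0.0268 0.2764] grasp [0.5427 0.0265 0.1214] F [-0.2412 -0.0452 -5.1594] M [ 0.2678 -0.0127 -0.0046] w 0.020191570772387285 q [-0.0277  0.3956  1.7377 -0.0021  1.0129  0.0668]
```

View pics/c_scene.png

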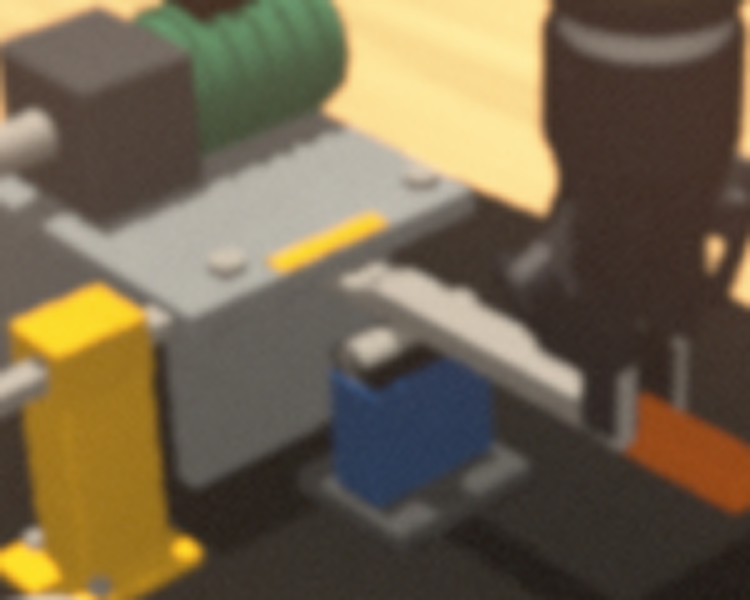

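View pics/c_top.png

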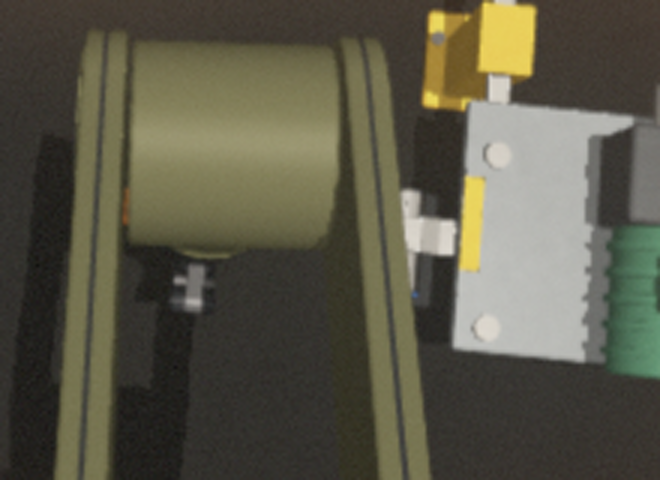

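```bash
python3 -m creep '[[[0,0,0,0,0.001,0,1],[0,0,0,0,0.002,0,1],[0,0,0,0,0.003,0,1],[0,0,0,0,0.003,0,1]]]' >/dev/null;  python3 -c "
from goal import *
st()"; python3 -m creep '[[[0,0,0,0,0.001,0,1],[0,0,0,0,0.002,0,1],[0,0,0,0,0.002,0,1]]]' >/dev/null;python3 -c "
from goal import *
st()"
```

```text
t 7.8 tcp [0.5432 0.027  0.2732] grasp [0.5424 0.0267 0.1182] F [ 0.2849 -0.3522 -4.7349] M [ 0.2135 -0.0112 -0.05  ] w 0.019919705685735624 q [-0.0273  0.3996  1.7413 -0.0024  1.0057  0.0668]
t 8.1 tcp [0.5433 0.0269 0.2713] grasp [0.5425 0.0266 0.1163] F [-0.3951  0.2573 -5.2224] M [ 0.2993 -0.0428 -0.0045] w 0.019763478549244068 q [-0.0275  0.402   1.7434 -0.0024  1.001   0.0668]
```

```bash
python3 -m creep '[[[0,0,0,0,0.001,0,1],[0,0,0,0,0.002,0,1],[0,0,0,0,0.002,0,1]]]' >/dev/null;  python3 -c "
from goal import *
st()"; python3 -m creep '[[[0,0,0,0,0.001,0,1],[0,0,0,0,0.002,0,1],[0,0,0,0,0.002,0,1]]]' >/dev/null;python3 -c "
from goal import *
st()
im=arm.camera('scene');c=im[130:250,200:350];cv2.imwrite('pics/d_s.png',cv2.resize(c[:,:,::-1],None,fx=5,fy=5,interpolation=2))"
```

```text
t 8.4 tcp [0.5434 0.0269 0.2694] grasp [0.5427 0.0267 0.1144] F [ 0.2684  0.9996 -3.0976] M [ 0.2254 -0.0118 -0.0454] w 0.019556531832640583 q [-0.0274  0.4043  1.7454 -0.0023  0.9963  0.0668]
t 8.7 tcp [0.5434 0.027  0.2675] grasp [0.5427 0.0267 0.1125] F [ 0.0829  1.5948 -2.0982] M [ 0.1788 -0.0317 -0.0481] w 0.020016516643264284 q [-0.0274  0.4068  1.7475 -0.0022  0.9916  0.0668]
```

View pics/d_s.png

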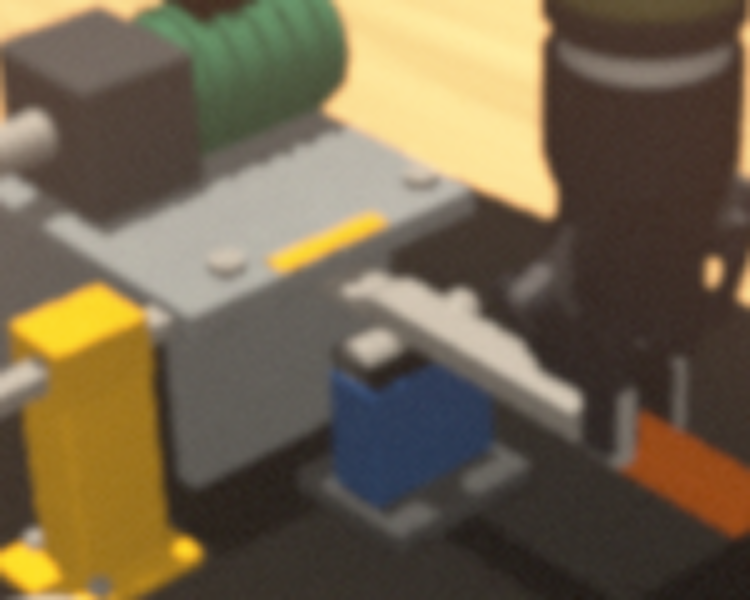

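```bash
cat > lev.py <<'E'
from goal import *
c=np.array([.5265,-.231]);u=np.array([-.0924,-.9957]);v=np.array([.9957,-.0924])
TH0=-2.0   # bar pitch when tool is level
XN=-.121
def tipb(th,sag,xt):
    t=np.radians(th); C=np.array([XN,.080-sag]); q=C+.010*np.array([-np.sin(t),np.cos(t)])
    L=(xt-q[0])/np.cos(t); return q+L*np.array([np.cos(t),np.sin(t)])
def rot(t,a): t=np.radians(t); return np.array([[np.cos(t),-np.sin(t)],[np.sin(t),np.cos(t)]])@a
# calibrate: grasp (unit x, z) at t=8.7
G0=np.array([(np.array([.5427,.0267])-c)@u,.1125]); Y0=(np.array([.5427,.0267])-c)@v
off=rot(-TH0,G0-tipb(TH0,0,-.062))   # in bar frame
def goal(th,sag,xt=-.061):
    g=tipb(th,sag,xt)+rot(th,off); p=c+g[0]*u+Y0*v
    print("th",th,"grasp",g,end=" "); go(-95.3,th-TH0,[*p,g[1]])
if __name__=="__main__":
    print("off",off,Y0)
    for th,s in((-2,0),(2,0),(5,.001),(8,.002),(12,.0025),(15.5,.0025)): goal(th,s)
E
python3 lev.py
```

```text
off [-0.1968  0.0177] -0.00768114000000001
th -2 grasp [-0.2571  0.1125] turn [ 0.0041 -0.0005  0.0022] shift [ 0.0013  0.0001 -0.0007] | 0.0014949502048600197
th 2 grasp [-0.2583  0.1029] turn [ 0.0041 -0.0004 -0.0677] shift [-0.0107  0.01   -0.0006] | 0.014689436769451983
th 5 grasp [-0.2586  0.0948] turn [ 0.0041 -0.0003 -0.12  ] shift [-0.0191  0.0189 -0.0006] | 0.026911634988626757
th 8 grasp [-0.2584  0.0867] turn [ 0.0041 -0.0002 -0.1724] shift [-0.0269  0.0282 -0.0006] | 0.038997733607584864
th 12 grasp [-0.2572  0.0769] turn [ 0.0041 -0.     -0.2422] shift [-0.0364  0.0402 -0.0005] | 0.05423301309577207
th 15.5 grasp [-0.2554  0.069 ] turn [ 0.0041  0.0001 -0.3033] shift [-0.0437  0.0507 -0.0005] | 0.06691394672456348
```

```bash
cat >> goal.py <<'E'
def onplane(n,uu,vv,Y):
    c=np.array([.5265,-.231,0]);u=np.array([-.0924,-.9957,0]);v=np.array([.9957,-.0924,0])
    o,d=ray(n,uu,vv); k=(Y-(o-c)@v)/(d@v); p=o+k*d; return np.array([(p-c)@u,p[2]])
E
python3 -c "
from goal import *
im=arm.camera('scene');c=im[170:235,255:330];cv2.imwrite('pics/e_s.png',cv2.resize(c[:,:,::-1],None,fx=10,fy=9,interpolation=2))
for a,b in((578,408),(430,320),(580,438),(440,352)):print(onplane('scene',200+a/5-.4,130+b/5-.4,.0033))
"
```

```text
[-0.2361  0.104 ]
[-0.1483  0.1059]
[-0.2375  0.0901]
[-0.1541  0.0927]
```

View pics/e_s.png

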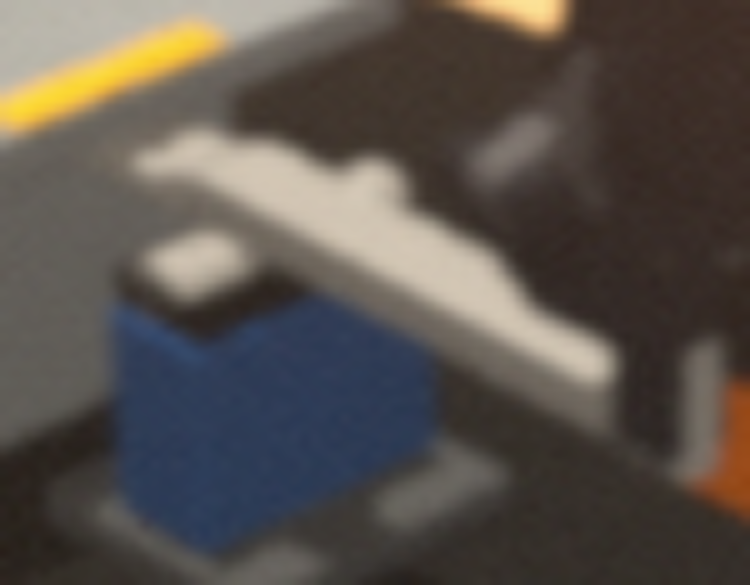

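```bash
sed -i 's/^TH0=-2.0/TH0=1.0/' lev.py; python3 lev.py
```

```text
off [-0.1957  0.0249] -0.00768114000000001
th -2 grasp [-0.2557  0.1196] turn [ 0.0041 -0.0006  0.0545] shift [ 0.0108 -0.0068 -0.0007] | 0.012802600166587562
th 2 grasp [-0.2574  0.1101] turn [ 0.0041 -0.0005 -0.0153] shift [-0.0018  0.0024 -0.0007] | 0.003076988716721816
th 5 grasp [-0.2581  0.102 ] turn [ 0.0041 -0.0004 -0.0676] shift [-0.0106  0.0109 -0.0006] | 0.015181553013882266
th 8 grasp [-0.2582  0.0939] turn [ 0.0041 -0.0003 -0.12  ] shift [-0.0188  0.0197 -0.0006] | 0.027254728673106323
th 12 grasp [-0.2576  0.0841] turn [ 0.0042 -0.0001 -0.1898] shift [-0.0288  0.0312 -0.0006] | 0.042498235343465064
th 15.5 grasp [-0.2562  0.0762] turn [ 0.0042  0.     -0.2509] shift [-0.0367  0.0412 -0.0005] | 0.055207567807682385
```

```bash
python3 -m creep '[[[0.002,0,-0.015,-0.0018,0.0024,-0.0006,1],[0.004,0,-0.032,-0.0045,0.005,-0.0006,1],[0.004,0,-0.05,-0.0075,0.008,-0.0006,1],[0.004,0,-0.0676,-0.0106,0.0109,-0.0006,1],[0.004,0,-0.0676,-0.0106,0.0109,-0.0006,1]]]' >/dev/null;  python3 -c "
from lev import *
st();[goal(t,s) for t,s in((5,.001),(8,.002),(12,.0025))]
im=arm.camera('scene');c=im[130:250,200:350];cv2.imwrite('pics/f_s.png',cv2.resize(c[:,:,::-1],None,fx=5,fy=5,interpolation=2))"
```

```text
t 9.3 tcp [0.5436 0.0379 0.256 ] grasp [0.5424 0.0268 0.1014] F [-0.2643 -0.6665 -0.8478] M [-0.2683  0.014   0.0446] w 0.019841993024606156 q [ 0.0179  0.4251  1.7545 -0.0862  0.9727  0.1579]
th 5 grasp [-0.2581  0.102 ] turn [0.0011 0.0015 0.002 ] shift [ 0.0004 -0.0006  0.0002] | 0.0007455185878962644
th 8 grasp [-0.2582  0.0939] turn [ 0.001   0.0015 -0.0504] shift [-0.0084  0.0077  0.0002] | 0.011372737925078319
th 12 grasp [-0.2576  0.0841] turn [ 0.001   0.0015 -0.1202] shift [-0.0192  0.0184  0.0002] | 0.026621122169820783
```

View pics/f_s.png

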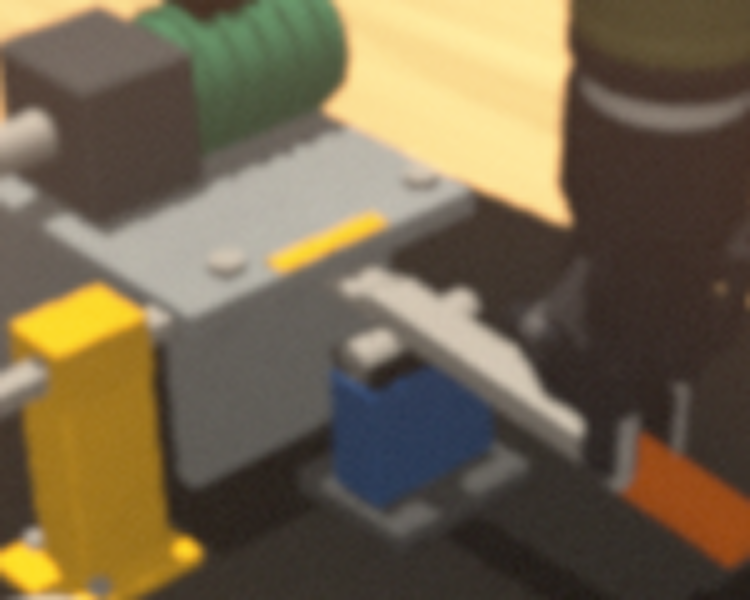

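```bash
python3 -m creep '[[[0,0,-0.01,-0.0017,0.0015,0,1],[0,0,-0.02,-0.0033,0.003,0,1],[0,0,-0.03,-0.005,0.0045,0,1],[0,0,-0.04,-0.0067,0.006,0,1],[0,0,-0.05,-0.0084,0.0077,0,1]]]' >/dev/null;  python3 -c "
from lev import *
st();[goal(t,s) for t,s in((8,.002),(10,.0025),(12,.0025))]
im=arm.camera('scene');c=im[130:250,200:350];cv2.imwrite('pics/g_s.png',cv2.resize(c[:,:,::-1],None,fx=5,fy=5,interpolation=2))"
```

```text
t 9.85 tcp [0.5446 0.0455 0.2489] grasp [0.543 0.027 0.095] F [-1.1729  1.7513  7.1468] M [ 0.3029  0.2808 -0.0789] w 0.01988463136177086 q [ 0.0492  0.4396  1.7552 -0.1449  0.9682  0.2258]
th 8 grasp [-0.2582  0.0939] turn [-0.0007 -0.0006 -0.0018] shift [-0.0002  0.001  -0.0002] | 0.0010831862377225796
th 10 grasp [-0.258   0.0888] turn [-0.0007 -0.0006 -0.0368] shift [-0.0061  0.0063 -0.0002] | 0.00875063691321663
th 12 grasp [-0.2576  0.0841] turn [-0.0007 -0.0007 -0.0717] shift [-0.0116  0.0113 -0.0002] | 0.016140043412252503
```

View pics/g_s.png

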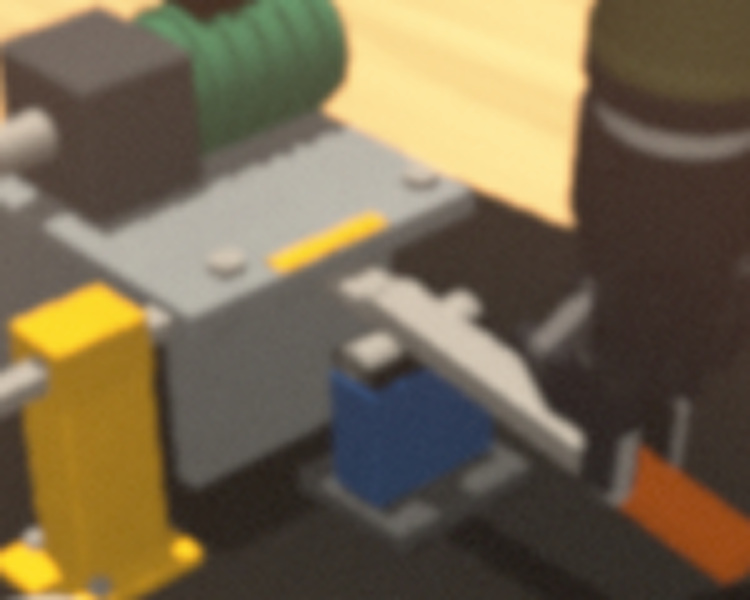

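```bash
python3 -m creep '[[[0,0,-0.007,-0.0012,0.0013,0,1],[0,0,-0.014,-0.0024,0.0026,0,1],[0,0,-0.021,-0.0036,0.0039,0,1],[0,0,-0.028,-0.0048,0.0052,0,1],[0,0,-0.036,-0.006,0.0063,0,1]]]' >/dev/null;  python3 -c "
from lev import *
st();[goal(t,s) for t,s in((10,.0025),(12,.0025),(13.5,.0025))]
im=arm.camera('scene');c=im[130:250,200:350];cv2.imwrite('pics/h_s.png',cv2.resize(c[:,:,::-1],None,fx=5,fy=5,interpolation=2))"
```

```text
t 10.4 tcp [0.5453 0.051  0.243 ] grasp [0.5434 0.0271 0.0899] F [-2.1792  4.6056 14.5055] M [ 0.5534  0.585  -0.2186] w 0.020230893518677462 q [ 0.0715  0.4516  1.7559 -0.1871  0.9661  0.2743]
th 10 grasp [-0.258   0.0888] turn [-0.0019 -0.0014 -0.0017] shift [ 0.0001  0.0012 -0.0003] | 0.0012128834376390746
th 12 grasp [-0.2576  0.0841] turn [-0.0018 -0.0014 -0.0366] shift [-0.0056  0.0059 -0.0003] | 0.008138568188819386
th 13.5 grasp [-0.2571  0.0807] turn [-0.0018 -0.0014 -0.0627] shift [-0.0097  0.0096 -0.0004] | 0.013619573802171766
```

View pics/h_s.png

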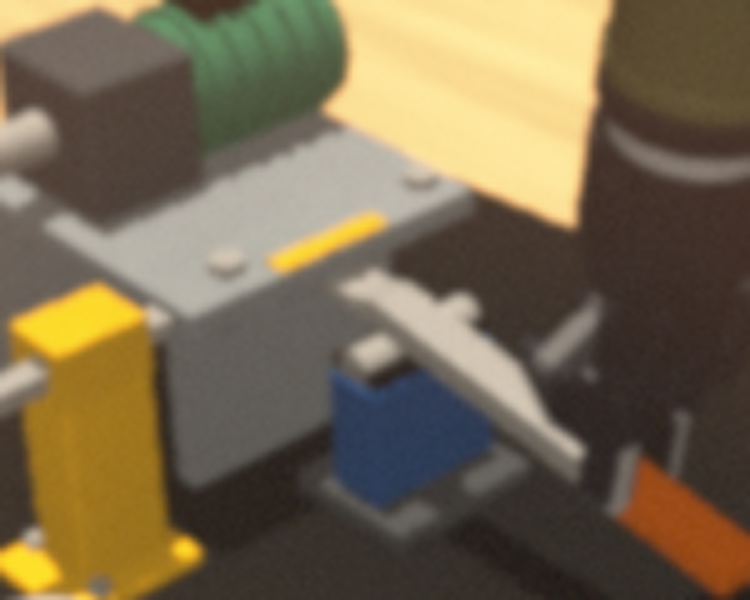

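```bash
python3 -m creep '[[[0.001,0,-0.007,-0.0012,0.0013,0,1],[0.001,0,-0.014,-0.0023,0.0025,0,1],[0.001,0,-0.021,-0.0035,0.0037,0,1],[0.001,0,-0.028,-0.0046,0.0048,0,1],[0.001,0,-0.036,-0.0056,0.0059,0,1]]]' >/dev/null;  python3 -c "
from lev import *
st();[goal(t,s) for t,s in((12,.0025),(14,.0025),(15.5,.0025))]
im=arm.camera('scene');c=im[130:250,200:350];cv2.imwrite('pics/i_s.png',cv2.resize(c[:,:,::-1],None,fx=5,fy=5,interpolation=2))"
```

```text
t 10.95 tcp [0.5461 0.0562 0.2369] grasp [0.5441 0.0271 0.0847] F [-2.7696  9.0646 17.4464] M [ 0.9695  0.6142 -0.4548] w 0.019719059427372305 q [ 0.0928  0.4643  1.7567 -0.2286  0.964   0.3224]
th 12 grasp [-0.2576  0.0841] turn [-0.0044 -0.0027 -0.0023] shift [ 0.0005  0.0007 -0.0007] | 0.00114485279509403
th 14 grasp [-0.2569  0.0796] turn [-0.0044 -0.0028 -0.0372] shift [-0.005   0.0055 -0.0007] | 0.007465979518182417
th 15.5 grasp [-0.2562  0.0762] turn [-0.0043 -0.0028 -0.0634] shift [-0.0091  0.0091 -0.0007] | 0.012867456763247305
```

View pics/i_s.png

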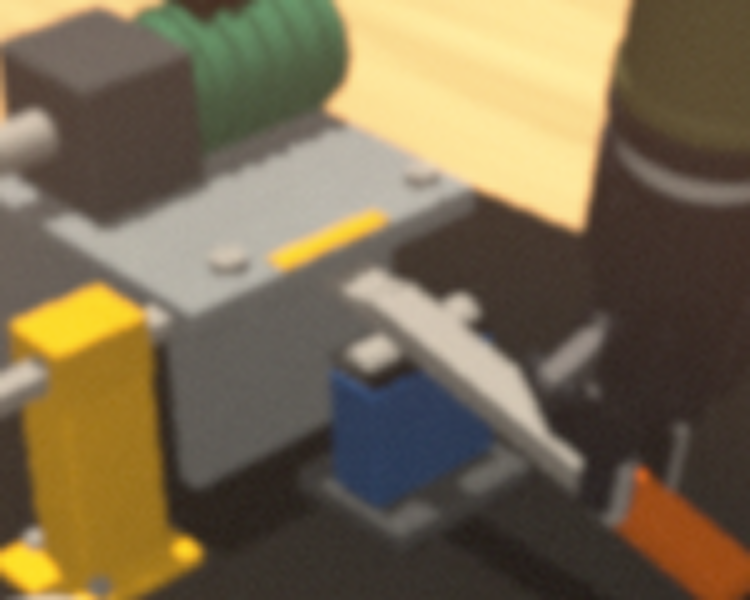

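```bash
python3 -m creep '[[[0.001,0,-0.007,-0.001,0.0011,0,1],[0.002,0,-0.014,-0.002,0.0022,0,1],[0.002,0,-0.021,-0.003,0.0033,0,1],[0.002,0,-0.028,-0.004,0.0044,0,1],[0.002,0,-0.037,-0.005,0.0055,0,1]]]' >/dev/null;  python3 -c "
from lev import *
st();[goal(t,s) for t,s in((14,.0025),(15.5,.0025),(17,.0025))]
im=arm.camera('scene');c=im[130:250,200:350];cv2.imwrite('pics/j_s.png',cv2.resize(c[:,:,::-1],None,fx=5,fy=5,interpolation=2))"
```

```text
t 11.5 tcp [0.5465 0.0611 0.2305] grasp [0.5444 0.0267 0.0794] F [-3.1596 12.8512 16.6991] M [ 1.7351  0.5924 -0.6106] w 0.019898751654755444 q [ 0.1134  0.4776  1.7581 -0.27    0.963   0.3701]
th 14 grasp [-0.2569  0.0796] turn [-0.0067 -0.0038 -0.0028] shift [ 0.001   0.0001 -0.0006] | 0.001185435493139896
th 15.5 grasp [-0.2562  0.0762] turn [-0.0067 -0.0039 -0.029 ] shift [-0.0032  0.0036 -0.0007] | 0.00485954330149053
th 17 grasp [-0.2554  0.0729] turn [-0.0066 -0.004  -0.0551] shift [-0.0072  0.0072 -0.0007] | 0.010190648225453364
```

View pics/j_s.png

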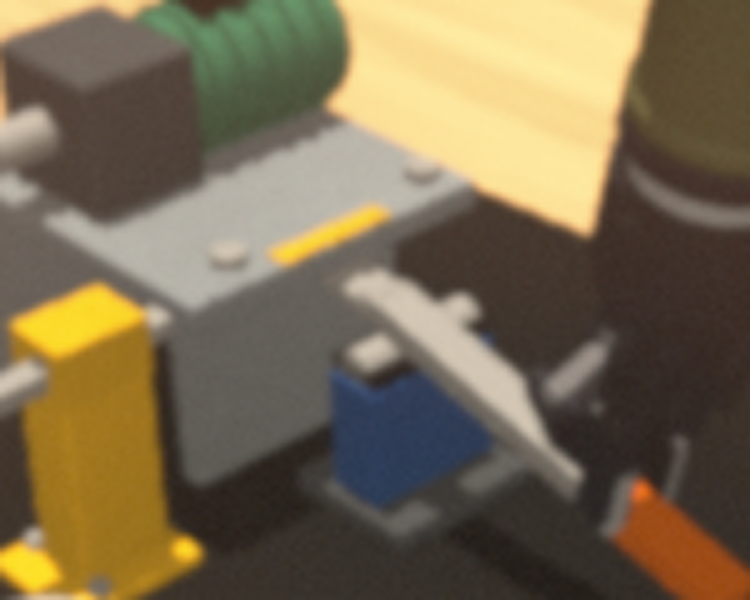

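```bash
python3 -m creep '[[[0.001,0,-0.007,-0.001,0.0011,0,1],[0.002,0,-0.014,-0.002,0.0022,0,1],[0.003,0,-0.021,-0.003,0.0033,0,1],[0.003,0,-0.028,-0.004,0.0044,0,1],[0.003,0,-0.037,-0.005,0.0055,0,1]]]' >/dev/null;  python3 -c "
from lev import *
st();[goal(t,s) for t,s in((16,.0025),(17.5,.0025),(19,.0025))]
im=arm.camera('scene');c=im[130:250,200:350];cv2.imwrite('pics/k_s.png',cv2.resize(c[:,:,::-1],None,fx=5,fy=5,interpolation=2))"
```

```text
t 12.05 tcp [0.5469 0.0658 0.2238] grasp [0.5448 0.0262 0.074 ] F [-3.3431 18.2336 16.0647] M [ 2.4086  0.6264 -0.7107] w 0.019713073432456995 q [ 0.1334  0.4917  1.7598 -0.3115  0.9626  0.4177]
th 16 grasp [-0.256   0.0751] turn [-0.0099 -0.0049 -0.0031] shift [ 0.0015 -0.0006 -0.0006] | 0.0017525189736502967
th 17.5 grasp [-0.2551  0.0718] turn [-0.0098 -0.0051 -0.0293] shift [-0.0025  0.0029 -0.0006] | 0.003878853621395535
th 19 grasp [-0.2541  0.0686] turn [-0.0097 -0.0052 -0.0555] shift [-0.0065  0.0064 -0.0007] | 0.00913619585131876
```

View pics/k_s.png

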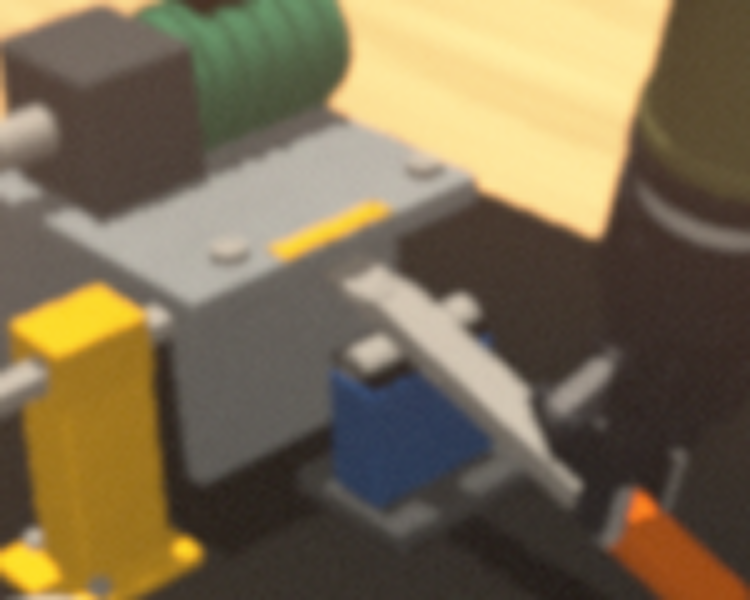

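```bash
python3 -m creep '[[[0.001,0,-0.007,-0.0008,0.0009,0,1],[0.002,0,-0.014,-0.0016,0.0018,0,1],[0.003,0,-0.021,-0.0024,0.0027,0,1],[0.004,0,-0.028,-0.0032,0.0036,0,1],[0.005,0,-0.037,-0.004,0.0045,0,1]]]' >/dev/null;  python3 -c "
from lev import *
st();[goal(t,s) for t,s in((18,.0025),(19.5,.0025),(21,.0025))]
im=arm.camera('scene');c=im[130:250,200:350];cv2.imwrite('pics/m_s.png',cv2.resize(c[:,:,::-1],None,fx=5,fy=5,interpolation=2))
L=np.array([.5265,-.231])+-.09*np.array([-.0924,-.9957])
q0=w2px('scene',[*L,.117]);q1=w2px('scene',[L[0]-.006*.0924,L[1]-.0060,.127]);print(q0,q1,(q1-q0)*5)
"
```

```text
t 12.6 tcp [0.5472 0.0701 0.218 ] grasp [0.5454 0.0255 0.0696] F [-4.1837 26.9411 14.8187] M [ 3.724   0.7038 -0.9813] w 0.019735467212604205 q [ 0.1522  0.5044  1.7616 -0.3514  0.9629  0.4638]
th 18 grasp [-0.2548  0.0707] turn [-0.015  -0.0066 -0.0051] shift [ 0.0018 -0.0004 -0.0005] | 0.0018887306416427378
th 19.5 grasp [-0.2538  0.0675] turn [-0.0149 -0.0068 -0.0313] shift [-0.0022  0.003  -0.0005] | 0.003795925641470331
th 21 grasp [-0.2526  0.0644] turn [-0.0148 -0.007  -0.0575] shift [-0.0061  0.0066 -0.0006] | 0.008950892025055732
[268.4135 178.296 ] [266.3878 173.2315] [-10.1286 -25.3226]
```

View pics/m_s.png

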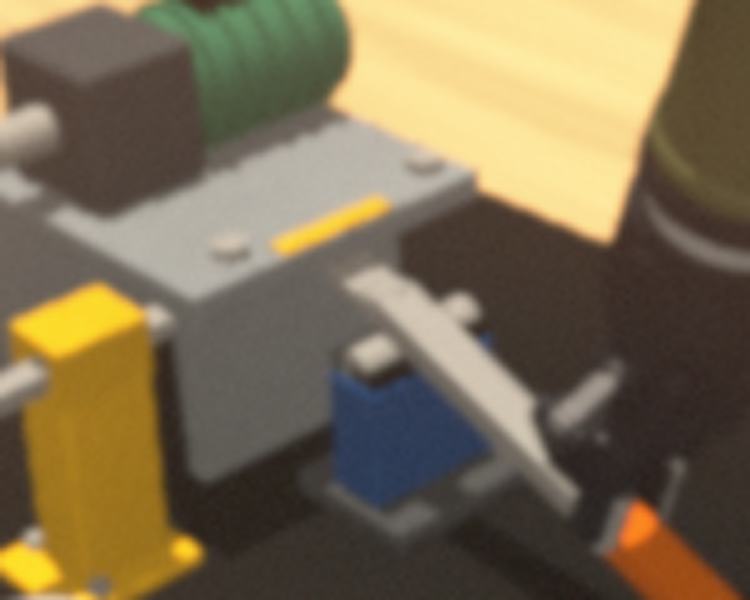

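```bash
python3 -m creep '[[[0.001,0,-0.007,-0.001,0.0008,0,1],[0.002,0,-0.014,-0.002,0.0016,0,1],[0.003,0,-0.021,-0.003,0.0025,0,1],[0.004,0,-0.028,-0.004,0.0034,0,1],[0.005,0,-0.037,-0.005,0.0045,0,1]]]' >/dev/null;  python3 -c "
from lev import *
st();[goal(t,s) for t,s in((20,.0025),(21.5,.0025),(23,.0025))]
im=arm.camera('scene');c=im[130:250,170:320];cv2.imwrite('pics/n_s.png',cv2.resize(c[:,:,::-1],None,fx=5,fy=5,interpolation=2))
im=arm.camera('top');c=im[180:340,380:540];cv2.imwrite('pics/n_t.png',cv2.resize(c[:,:,::-1],None,fx=5,fy=3.75,interpolation=2))
"
```

```text
t 13.15 tcp [0.5473 0.0744 0.2117] grasp [0.5457 0.0247 0.0649] F [-4.8677 29.7364 12.747 ] M [ 4.2943  0.8526 -1.097 ] w 0.019798105349731716 q [ 0.1714  0.5187  1.7633 -0.3924  0.9657  0.5107]
th 20 grasp [-0.2534  0.0664] turn [-0.0192 -0.0077 -0.0052] shift [ 0.0025 -0.0005 -0.0001] | 0.002540886948380609
th 21.5 grasp [-0.2522  0.0633] turn [-0.0191 -0.0079 -0.0314] shift [-0.0014  0.0029 -0.0002] | 0.0032230398955392084
th 23 grasp [-0.2509  0.0603] turn [-0.019  -0.0082 -0.0576] shift [-0.0052  0.0064 -0.0003] | 0.008221770034051367
```

View pics/n_s.png

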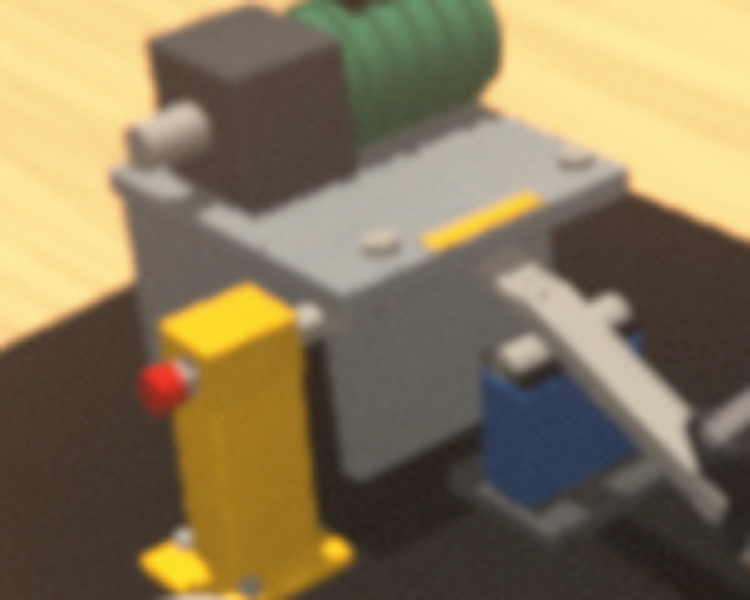

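View pics/n_t.png

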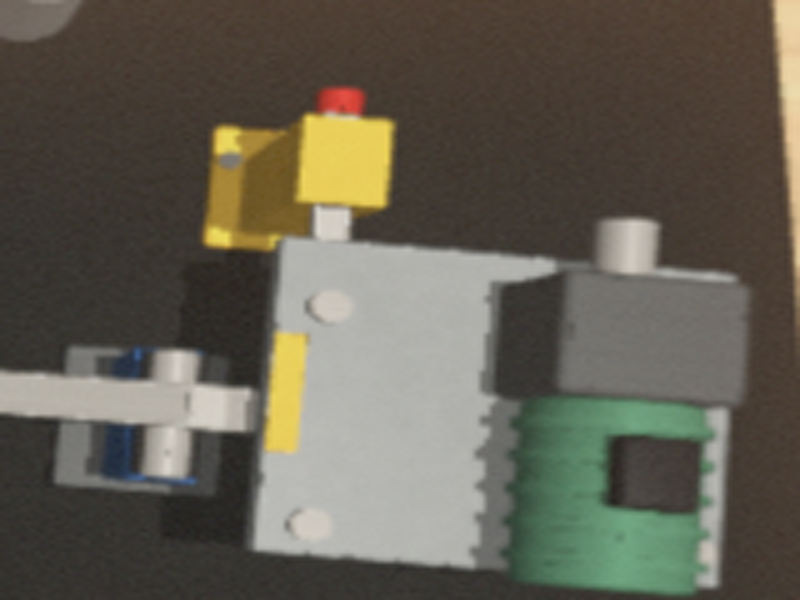

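The red knob has gone in to the housing: scene crop (160,388), top crop (342,100). That means the bolt has shot out beneath the plate. Next I hold briefly, then let the unit down slowly.

```bash
python3 -m creep '[[[0,0,0,0,0,0,1],[0,0,0,0,0,0,1]]]' >/dev/null; python3 -m creep '[[[0,0,0.007,0.001,-0.0008,0,1],[0,0,0.014,0.002,-0.0017,0,1],[0,0,0.021,0.003,-0.0026,0,1],[0,0,0.028,0.004,-0.0035,0,1],[0,0,0.037,0.005,-0.0045,0,1]]]' >/dev/null;  python3 -c "
from lev import *
st();[goal(t,s) for t,s in((18,.0025),(16,.002),(14,.001),(12,0))]"
```

```text
t 13.95 tcp [0.5466 0.07   0.217 ] grasp [0.5452 0.0252 0.0686] F [-3.0926 21.1104  6.8065] M [ 2.9392  0.5444 -0.9349] w 0.02018175369564681 q [ 0.1526  0.5048  1.7651 -0.3546  0.9573  0.4656]
th 18 grasp [-0.2548  0.0707] turn [-0.0177 -0.0051 -0.0044] shift [ 0.0019 -0.0014  0.0002] | 0.002402937249111767
th 16 grasp [-0.256   0.0756] turn [-0.0178 -0.0048  0.0305] shift [ 0.0076 -0.0064  0.0003] | 0.009940278874645192
th 14 grasp [-0.2569  0.0811] turn [-0.0179 -0.0045  0.0654] shift [ 0.0137 -0.0116  0.0004] | 0.01798712880431806
th 12 grasp [-0.2576  0.0866] turn [-0.018  -0.0042  0.1004] shift [ 0.02   -0.0167  0.0005] | 0.026101787416296297
```

```bash
python3 -m creep '[[[0,0,0.007,0.001,-0.001,0,1],[0,0,0.014,0.002,-0.002,0,1],[0,0,0.021,0.0032,-0.003,0,1],[0,0,0.028,0.0043,-0.004,0,1],[0,0,0.036,0.0057,-0.0052,0,1]]]' >/dev/null;  python3 -c "
from lev import *
st()"; python3 -m creep '[[[0,0,0.007,0.001,-0.001,0,1],[0,0,0.014,0.0022,-0.002,0,1],[0,0,0.021,0.0034,-0.003,0,1],[0,0,0.028,0.0046,-0.004,0,1],[0,0,0.035,0.006,-0.0052,0,1]]]' >/dev/null;  python3 -c "
from lev import *
st();[goal(t,s) for t,s in((14,.001),(12,0),(8,0))]
im=arm.camera('scene');c=im[130:250,170:320];cv2.imwrite('pics/o_s.png',cv2.resize(c[:,:,::-1],None,fx=5,fy=5,interpolation=2))
im=arm.camera('top');c=im[180:340,380:540];cv2.imwrite('pics/o_t.png',cv2.resize(c[:,:,::-1],None,fx=5,fy=3.75,interpolation=2))
"
```

```text
t 14.45 tcp [0.5459 0.0654 0.2229] grasp [0.5448 0.0258 0.0731] F [-1.6661 19.1801  2.2925] M [ 2.8577  0.4328 -0.7089] w 0.01959290144891931 q [ 0.1331  0.4906  1.7659 -0.3148  0.9514  0.4196]
t 14.95 tcp [0.5452 0.0607 0.2294] grasp [0.5445 0.0263 0.0783] F [-2.8287 17.1804  0.6487] M [ 2.7263  0.28   -0.5787] w 0.020316967136588353 q [ 0.1133  0.4758  1.7661 -0.2743  0.9485  0.373 ]
th 14 grasp [-0.2569  0.0811] turn [-0.0157 -0.0029 -0.0034] shift [ 0.001  -0.0025  0.0007] | 0.002774481544596443
th 12 grasp [-0.2576  0.0866] turn [-0.0157 -0.0026  0.0315] shift [ 0.007  -0.008   0.0008] | 0.010641842265629578
th 8 grasp [-0.2582  0.0959] turn [-0.0158 -0.0021  0.1013] shift [ 0.0192 -0.0165  0.001 ] | 0.025327479583554722
```

View pics/o_s.png

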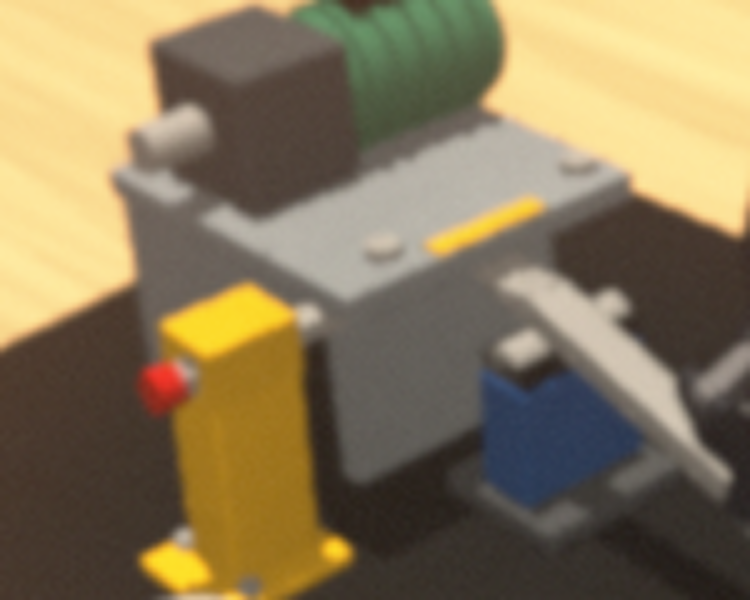

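View pics/o_t.png

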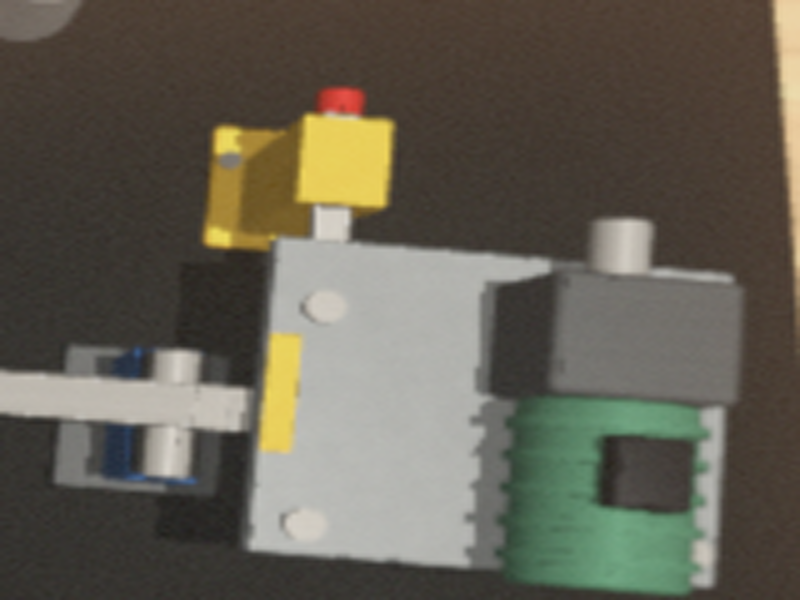

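```bash
python3 -m creep '[[[0,0,0.007,0.001,-0.0015,0,1],[0,0,0.014,0.0022,-0.003,0,1],[0,0,0.021,0.0034,-0.0045,0,1],[0,0,0.028,0.0046,-0.006,0,1],[0,0,0.035,0.006,-0.0075,0,1]]]' >/dev/null;  python3 -c "
from lev import *
st()"; python3 -m creep '[[[0,0,0.01,0.0016,-0.0015,0,1],[0,0,0.02,0.0034,-0.003,0,1],[0,0,0.03,0.005,-0.0045,0,1],[0,0,0.04,0.0068,-0.006,0,1],[0,0,0.05,0.0085,-0.0075,0,1]]]' >/dev/null;  python3 -c "
from lev import *
st();[goal(t,s) for t,s in((12,0),(9,0),(5,0))]
im=arm.camera('scene');c=im[130:250,170:320];cv2.imwrite('pics/p_s.png',cv2.resize(c[:,:,::-1],None,fx=5,fy=5,interpolation=2))
"
```

```text
t 15.55 tcp [0.5443 0.0541 0.2378] grasp [0.5436 0.024  0.0857] F [-1.4374  2.8881 -1.5108] M [ 0.5951  0.1552 -0.2078] w 0.01990014936882028 q [ 0.0918  0.4595  1.7643 -0.2391  0.9538  0.3247]
t 16.05 tcp [0.544  0.046  0.2474] grasp [0.5442 0.0234 0.0941] F [-1.0381  3.2741 -3.2901] M [ 0.528   0.1228 -0.3147] w 0.019838797341770034 q [ 0.06    0.4399  1.7622 -0.1798  0.9546  0.2554]
th 12 grasp [-0.2576  0.0866] turn [-0.0149  0.0009 -0.0461] shift [-0.0108  0.0072  0.0004] | 0.012991041842225515
th 9 grasp [-0.2582  0.0936] turn [-0.0149  0.0013  0.0062] shift [-0.0023  0.      0.0005] | 0.002353792956150761
th 5 grasp [-0.2581  0.103 ] turn [-0.0149  0.0018  0.0761] shift [ 0.0099 -0.0089  0.0007] | 0.013335484147356897
```

View pics/p_s.png

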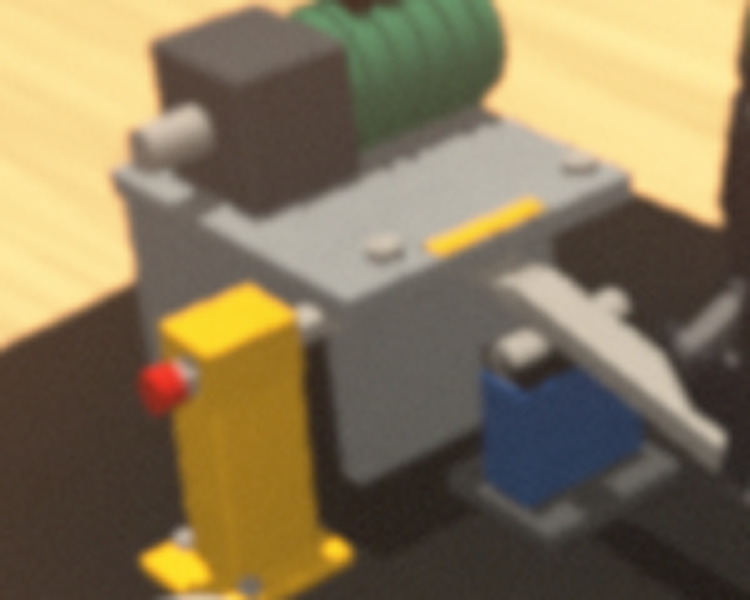

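```bash
python3 -m creep '[[[0,0,0.015,0.0024,-0.0022,0,1],[0,0,0.03,0.0048,-0.0044,0,1],[0,0,0.045,0.007,-0.0066,0,1],[0,0,0.06,0.0085,-0.0088,0,1],[0,0,0.076,0.01,-0.011,0,1]]]' >/dev/null;  python3 -m creep '[[[0,0,0,0,0,0,1],[0,0,0,0,0,0,1]]]' >/dev/null; python3 -c "
from lev import *
st();[goal(t,s) for t,s in((5,0),(3,0))]
im=arm.camera('scene');c=im[130:250,200:350];cv2.imwrite('pics/q_s.png',cv2.resize(c[:,:,::-1],None,fx=5,fy=5,interpolation=2))
"
```

```text
t 16.8 tcp [0.5432 0.0375 0.2599] grasp [0.5446 0.0263 0.1053] F [ 0.1746 -0.7647 -3.6419] M [ 0.1274 -0.0059 -0.0067] w 0.020146380800956706 q [ 0.0178  0.4161  1.7583 -0.0886  0.9614  0.1576]
th 5 grasp [-0.2581  0.103 ] turn [-0.0155  0.0026  0.0016] shift [-0.0002  0.0022  0.0004] | 0.0022585234433617355
th 3 grasp [-0.2577  0.1078] turn [-0.0154  0.0029  0.0365] shift [ 0.006  -0.0024  0.0005] | 0.006461560426723535
```

View pics/q_s.png

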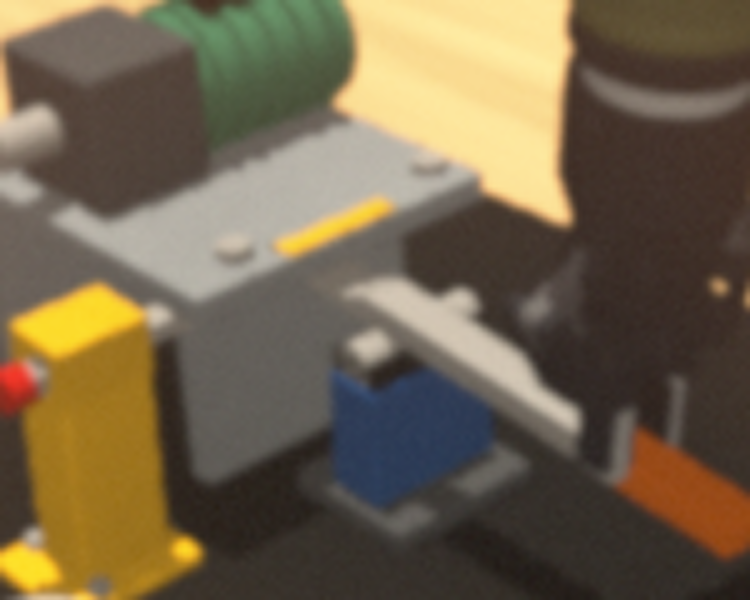

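```bash
python3 -c "
from lev import *
R=arm.get_state()['tool_rot'];U=np.array([*u,0])
print(R.T@(-.05*U+[0,0,.002]),R.T@(-.06*U+[0,0,.002]))"
```

```text
[-0.0497 -0.0056  0.0002] [-0.0597 -0.0063  0.0003]
```

```bash
python3 -m creep '[[[0,0,0,-0.01,-0.0025,0,1],[0,0,0,-0.022,-0.0035,0,1],[0,0,0,-0.035,-0.0045,0,1],[0,0,0,-0.048,-0.0055,0,1],[0,0,0,-0.06,-0.0063,0,1]]]' >/dev/null;  python3 -m creep '[[[0,0,0,0,0,0,1],[0,0,0,0,0,0,1]]]' >/dev/null; python3 -c "
from lev import *
st()
for n in('scene','top'):
  im=arm.camera(n);c=im[130:250,200:350] if n=='scene' else im[210:370,280:500]
  k=5 if n=='scene' else 3
  cv2.imwrite('pics/r_%s.png'%n,cv2.resize(c[:,:,::-1],None,fx=k,fy=k,interpolation=2))"
```

```text
t 17.55 tcp [0.5484 0.0986 0.2617] grasp [0.5497 0.0874 0.1071] F [-0.3315  0.1666 -4.5557] M [0.3696 0.0458 0.0616] w 0.019744884291534363 q [ 0.1281  0.4299  1.7253 -0.0873  0.989   0.2637]
```

View pics/r_scene.png

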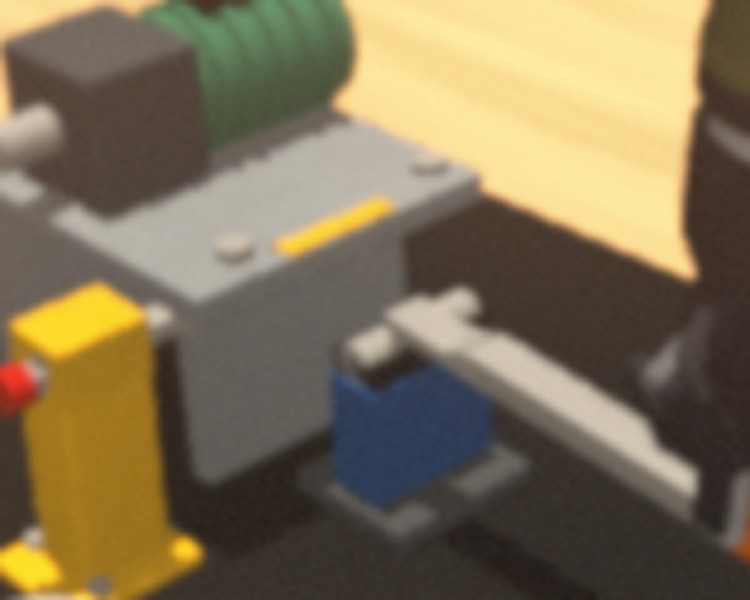

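View pics/r_top.png

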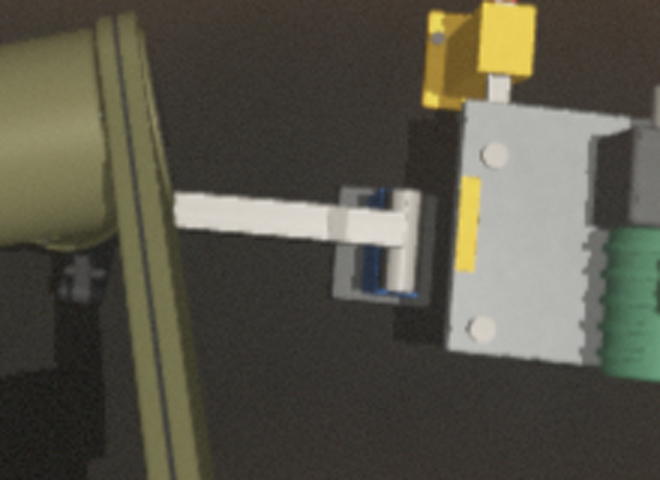

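```bash
python3 -m creep '[[[0,0,0,-0.015,-0.01,0,1],[0,0,0,-0.035,-0.015,0,1],[0,0,0,-0.06,-0.018,0,1],[0,0,0,-0.08,-0.015,0,1],[0,0,0,-0.1,-0.012,0,1]]]' >/dev/null;  python3 -m creep '[[[0,0,0,0,0,0,1],[0,0,0,0,0,0,1]]]' >/dev/null; python3 -c "
from lev import *
st();s=arm.get_state();U=np.array([*u,0]);print('x',(s['tool_rot'][:,0]))
g=s['tool_pos']+.155*s['tool_rot'][:,1]; go(-95.3,3,[*g[:2],.04])
for n in('scene','top'):
  im=arm.camera(n);c=im[130:310,200:440] if n=='scene' else im[210:370,280:500]
  k=3
  cv2.imwrite('pics/s_%s.png'%n,cv2.resize(c[:,:,::-1],None,fx=k,fy=k,interpolation=2))"
```

```text
t 18.35 tcp [0.5573 0.1987 0.2669] grasp [0.5587 0.1875 0.1123] F [ 0.4636  0.2374 -4.895 ] M [ 0.3102  0.0348 -0.0035] w 0.01986726122952129 q [ 0.2951  0.4655  1.6384 -0.0826  1.0518  0.4247]
x [-0.0884 -0.9935  0.0711]
turn [-0.0154  0.0039  0.0188] shift [-0.0022  0.0721  0.0013] | 0.07218684130250183
```

View pics/s_scene.png

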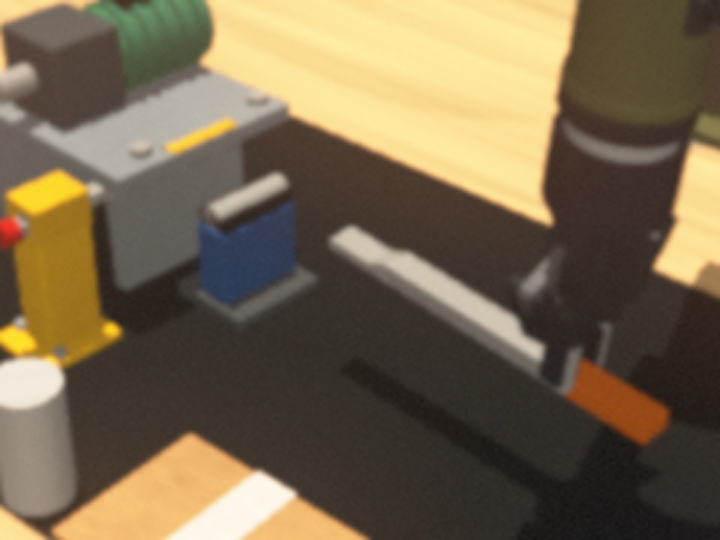

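View pics/s_top.png

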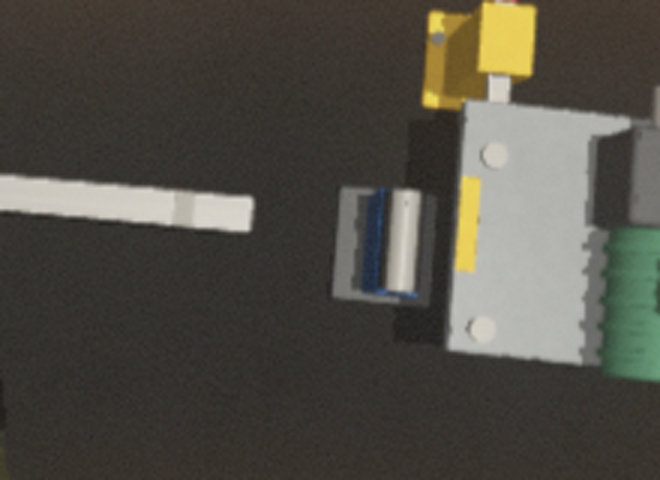

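```bash
python3 -c "
from lev import *
p,e=tri((363.8,281.2),(313.4,207.1));print(p,e)
s=arm.get_state();g=s['tool_pos']+.155*s['tool_rot'][:,1];print(g,p-g)
for a,b in((410,262),(540,350),(565,390),(640,445)):print(onplane('scene',200+a/3-.3,130+b/3-.3,.011-.007))
"
```

```text
[ 0.5411 -0.0097  0.1027] 7.060750171022282e-06
[0.5586 0.1866 0.1123] [-0.0174 -0.1963 -0.0096]
[-0.2939  0.1188]
[-0.4018  0.108 ]
[-0.4233  0.0895]
[-0.4801  0.0814]
```

```bash
python3 -c "
from lev import *
s=arm.get_state();g=s['tool_pos']+.155*s['tool_rot'][:,1]; go(-95.3,2.2,[*g[:2],.034])"; python3 -m creep '[[[-0.005,0,0.01,0,0.02,0,1],[-0.01,0,0.02,-0.001,0.04,0,1],[-0.015,0,0.033,-0.002,0.06,0.001,1],[-0.015,0,0.033,-0.003,0.074,0.001,1],[-0.015,0,0.033,-0.003,0.078,0.001,1]]]' >/dev/null;  python3 -m creep '[[[0,0,0,0,0,0,1],[0,0,0,0,0,0,1]]]' >/dev/null; python3 -c "
from lev import *
st()
for n in('scene','top'):
  im=arm.camera(n);c=im[180:330,280:480] if n=='scene' else im[210:370,250:470]
  k=3.5
  cv2.imwrite('pics/v_%s.png'%n,cv2.resize(c[:,:,::-1],None,fx=k,fy=k,interpolation=2))"
```

```text
turn [-0.0151  0.0028  0.0329] shift [-0.0005  0.0782  0.0012] | 0.0782199269577733
t 19.15 tcp [0.5597 0.1955 0.1894] grasp [0.5594 0.1897 0.0345] F [ 0.158   0.1797 -4.1744] M [ 0.3657  0.0272 -0.0092] w 0.01965219997772423 q [ 0.2768  0.5638  1.7056 -0.046   0.8849  0.3957]
```

View pics/v_scene.png

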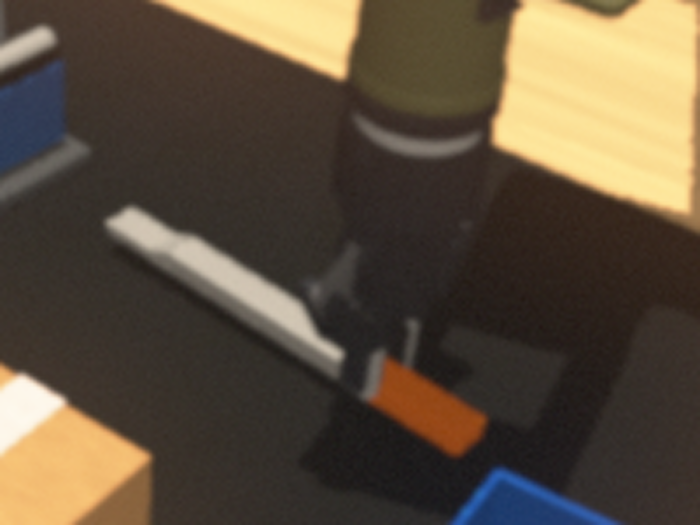

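View pics/v_top.png

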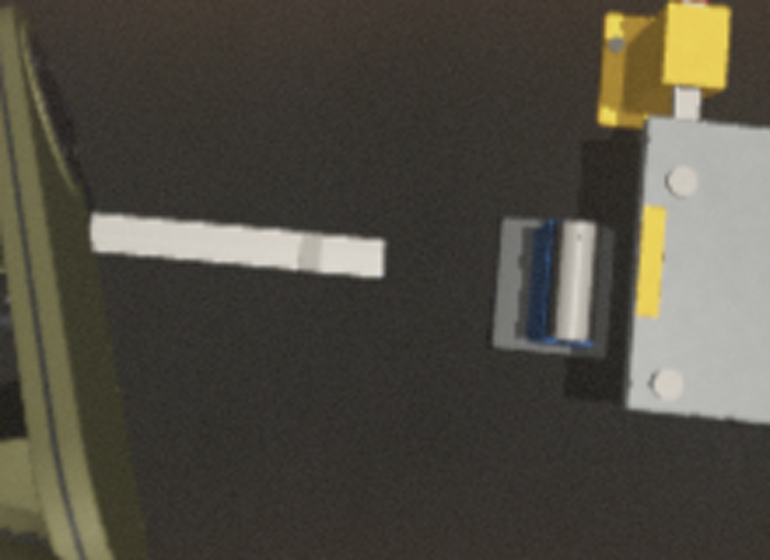

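```bash
python3 -m creep '[[[0,0,0,0,0.002,0,1],[0,0,0,0,0.004,0,1],[0,0,0,0,0.006,0,1],[0,0,0,0,0.006,0,1]]]' >/dev/null; python3 -c "
from lev import *
st()"; python3 -m creep '[[[0,0,0,0,0.001,0,1],[0,0,0,0,0.002,0,1],[0,0,0,0,0.002,0,1]]]' >/dev/null; python3 -c "
from lev import *
st()"; python3 -m creep '[[[0,0,0,0,0.001,0,1],[0,0,0,0,0.002,0,1],[0,0,0,0,0.002,0,1]]]' >/dev/null; python3 -c "
from lev import *
st()"
```

```text
t 19.65 tcp [0.559  0.1953 0.1824] grasp [0.5584 0.1894 0.0275] F [ 0.1164  0.1232 -5.327 ] M [ 0.3059 -0.0167  0.0062] w 0.019923712612985475 q [ 0.2766  0.5731  1.7118 -0.0463  0.8715  0.396 ]
t 19.95 tcp [0.5592 0.1952 0.1805] grasp [0.5586 0.1893 0.0256] F [ 0.4477 -0.7373 -4.6976] M [ 0.3498 -0.0561 -0.0059] w 0.020028500073971275 q [ 0.2764  0.5758  1.713  -0.0464  0.8672  0.3961]
t 20.25 tcp [0.5593 0.1951 0.1789] grasp [0.5588 0.1892 0.0241] F [-0.2909 -1.1877 -1.741 ] M [0.3432 0.0616 0.0271] w 0.0201259828804384 q [ 0.2762  0.5779  1.7142 -0.0467  0.8634  0.3962]
```

```bash
python3 -m creep '[[[0,0,0,0,0.001,0,1],[0,0,0,0,0.001,0,1]]]' >/dev/null; python3 -c "
from lev import *
st()"; python3 -m creep '[[[0,0,0,0,0,0,0.6],[0,0,0,0,0,0,0.45],[0,0,0,0,0,0,0.3],[0,0,0,0,0,0,0.2],[0,0,0,0,0,0,0.2]]]' >/dev/null; python3 -c "
from lev import *
st();print(arm.get_state()['tool_rot'])"
```

```text
t 20.45 tcp [0.5592 0.1951 0.1789] grasp [0.5588 0.1892 0.024 ] F [-2.2127 -0.8868  4.7181] M [0.238  0.3264 0.0261] w 0.020216839459015146 q [ 0.2762  0.5779  1.7146 -0.0469  0.8624  0.3963]
t 20.95 tcp [0.5593 0.1952 0.1776] grasp [0.5587 0.1893 0.0227] F [-0.6892  0.0667  0.0735] M [ 0.0597  0.0269 -0.0228] w 0.06866766234599316 q [ 0.2763  0.5798  1.715  -0.0468  0.8608  0.3963]
[[-0.0891 -0.0033  0.996 ]
 [-0.9953 -0.0378 -0.0892]
 [ 0.0379 -0.9993  0.    ]]
```

```bash
python3 -m creep '[[[0,0,0,0,-0.015,0,0.2],[0,0,0,0,-0.04,0,0.2],[0,0,0,0,-0.07,0,0.2],[0,0,0,0,-0.1,0,0.2],[0,0,0,0,-0.12,0,0.2]]]' >/dev/null; python3 -m creep '[[[0,0,0,-0.03,-0.03,0,0.2],[0,0,0,-0.07,-0.05,0,0.2],[0,0,0,-0.1,-0.07,0,0.2],[0,0,0,-0.12,-0.08,0,0.2],[0,0,0,-0.12,-0.08,0,0.2]]]' >/dev/null; python3 -c "
from lev import *
st()
for n in('scene','top'):
  im=arm.camera(n); cv2.imwrite('pics/w_%s.png'%n,im[:,:,::-1])
c=im[210:370,180:500];cv2.imwrite('pics/wz_top.png',cv2.resize(c[:,:,::-1],None,fx=2.5,fy=2.5,interpolation=2))
im=arm.camera('scene');c=im[130:250,170:320];cv2.imwrite('pics/wz_s.png',cv2.resize(c[:,:,::-1],None,fx=5,fy=5,interpolation=2))"
```

```text
t 21.95 tcp [0.571  0.3251 0.3748] grasp [0.5712 0.3197 0.2199] F [ 0.248  -0.0676 -0.3344] M [-0.0307  0.027  -0.013 ] w 0.06850769345156824 q [ 0.4627  0.4464  1.3585 -0.0322  1.3516  0.5564]
```

View pics/w_scene.png

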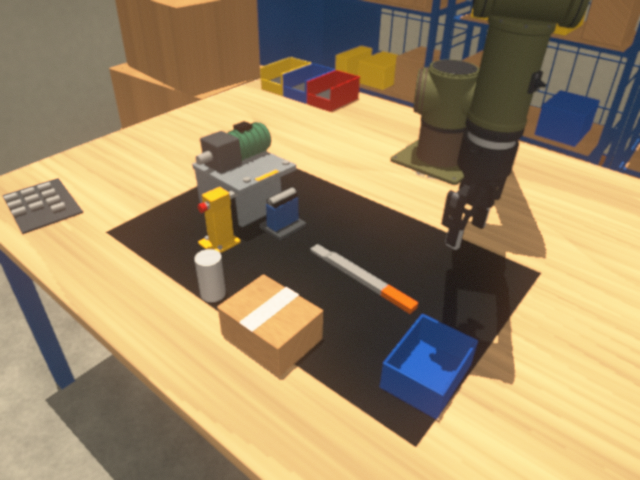

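View pics/wz_top.png

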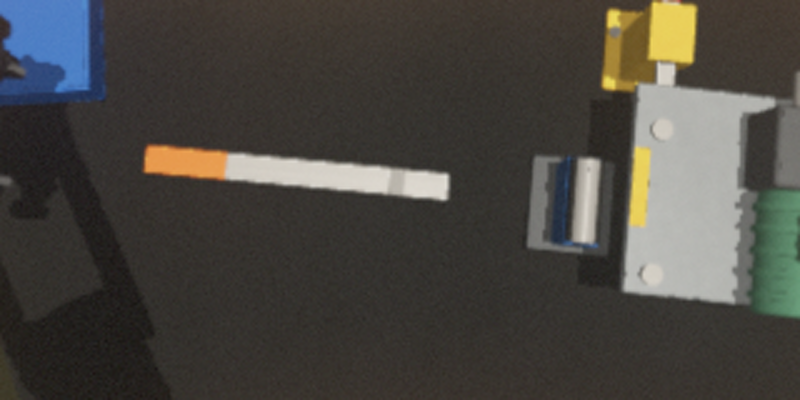

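View pics/wz_s.png

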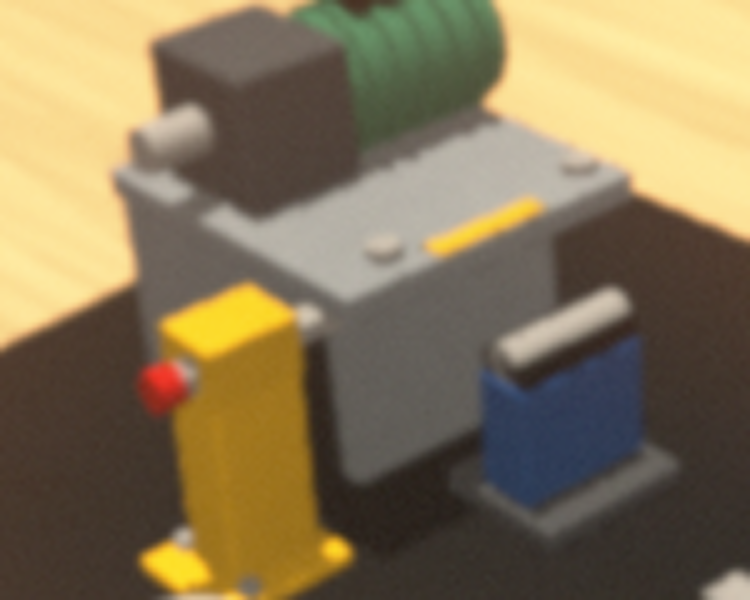

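```bash
python3 -c "
from lev import *
T=lambda a,b:(180+a/2.5-.3,210+b/2.5-.3); S=lambda a,b:(170+a/5-.4,130+b/5-.4)
a,e=tri(T(638,84),S(347,300));b,f=tri(T(622,290),S(630,178));print(a,e,b,f,(a+b)/2)
for n in('scene','top'):
  for t in('parts_bin','carton','roller'):
    arm.camera(n);r=arm.find_in(n,t);print(n,t,[(round(x['score'],2),np.round(x['box'],1)) for x in r[:1]])
st()
print([w2px('scene',p) for p in((0.5411,-.01,.008),)])
"
```

```text
[ 0.614  -0.1467  0.1228] 0.0023200714685871946 [ 0.4572 -0.1306  0.1204] 0.0023339773284570074 [ 0.5356 -0.1386  0.1216]
scene parts_bin [(0.93, array([424.3, 367.7, 100.4, 101.8]))]
scene carton [(0.74, array([270.2, 328.9, 107.7, 103.1]))]
scene roller [(0.67, array([210.1, 277.9,  31.9,  56.8]))]
top parts_bin [(0.62, array([193.3, 219.8,  54.8,  66.1]))]
top carton [(0.98, array([312. , 172.1,  65.3,  61.6]))]
top roller [(0.9, array([389. , 172.7,  29. ,  33.8]))]
t 22.7 tcp [0.5706 0.322  0.373 ] grasp [0.5701 0.3162 0.2181] F [0.0974 0.0285 0.4663] M [-0.048   0.0084 -0.0195] w 0.0682066314581681 q [ 0.4591  0.4465  1.3631 -0.0331  1.3518  0.5561]
[array([312.8811, 244.1531])]
```

```bash
python3 - <<'E'
from lev import *
a0=cv2.imread('pics/scene0.png');a1=cv2.imread('pics/w_scene.png')
k=[cv2.resize(a[140:220,220:310],None,fx=4.4,fy=5,interpolation=2) for a in(a0,a1)]
cv2.imwrite('pics/cmp.png',np.hstack(k))
S=lambda a,b:(200+a/5-.4,130+b/5-.4)
T0=lambda U,V:((U+.5)/5-.5+380,(V+.5)/4-.5+200)
print(tri(T0(281,176),S(190,318)),tri(T0(256,503),S(472,197)))
E
```

```text
(array([ 0.6149, -0.1507,  0.1129]), np.float64(0.0026264866132637015)) (array([ 0.457 , -0.1368,  0.1086]), np.float64(0.0007048713179424224))
```

View pics/cmp.png

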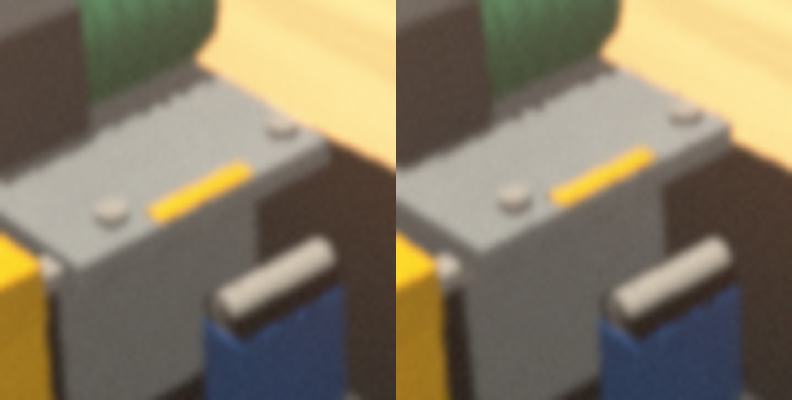

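The same corner measurement on the first picture reads about 6 mm low, so the lip has risen about 10–11 mm. The bar lies flat and clear, and the bin, carton and roller sit where they were.

```bash
python3 -c "
from rig import arm
print(arm.sign_off())"
```

```text
the job is handed in; nothing more can be done
None
```

The unit is resting on the bolt and the bar is back on the bench. I handed the job in at about 22.7 s of the 72 s allowed; the sign-off gives no verdict.

I gripped the bar near its handle, slid the toe under the lip over the fulcrum, and levered in small steps until the bolt shot out. I then let the unit down onto the bolt and drew the bar out. I laid the bar flat with its toe about 0.13 m in front of the lip and pulled the gripper clear.

**Last checks**
- **Bolt:** the red knob has gone in to the housing and the bolt shows under the plate, so it is out. I judged this by eye; I could not read its travel.
- **Lip height:** the lip rose about 10–11 mm, comparing the same plate corners before and after. The absolute reading puts the lip's lower edge near 107.6 mm, below the required 109 mm. I trust the difference, because the same measurement of the unit when it was down read about 6 mm low.
- **Unit position:** it moved a few millimetres, about 2–4 mm toward the fulcrum, which is well inside the 20 mm limit.
- **Bar:** it looks flat on the bench and clear of the unit and the fulcrum.
- **Bystanders:** the bin, carton and roller sit where they did in the first pictures.
- **Contact forces:** I could not measure the bar-to-unit or unit-to-bolt forces directly. I inferred them from the wrist force and the pictures.

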